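# Pack the round-bottomed paperweights and latch the case

### The arm

A 6-joint arm with a two-finger parallel gripper is mounted at the origin on a cart in front of the work surface, level with it; the furniture and walls round the work are solid. World frame = base frame: x ahead of the robot, y to its left, z up, the work surface at z = 0. Lengths are in mm, angles in rad, forces in N, time in s.
With the tool pointing down it reaches from about 200 to 875 mm from the base axis. Payload 3.4 kg.
Tool frame: the origin (TCP) lies at the very end of the fingers, on their centre line; the grasp point (between the pads) lies arm.hold_point_z behind it (arm.hold_point_z is the distance from the TCP to the grasp point, in mm); z points along the fingers, y is the direction in which the jaws open and shut (so a half turn about z gives the same grasp; the last joint's range is limited). The gripper opens to 94 mm and grips with 3 to 60 N. Pads are 16 mm wide; open, the fingers measure 119 mm over their backs; the gripper's body (75 mm by 177 mm) begins 78 mm behind the grasp point.
Start: joints at [1.169, 0.276, 1.505, -0, 1.361, -0.121], TCP at [159.364, 552.513, 184.393] pointing down, gripper open.
Joint ranges: [-2.89, 2.89], [-0.75, 2.08], [0.22, 2.7], [-1.18, 4.32], [0.11, 2.71], [-2.7, 2.7]. Speed limits (rad/s): [2.57, 2.57, 3.14, 3.14, 3.14, 3.14].

### API

Orientations are given as a rotation vector (axis times angle).
In Python, from station import observe, optics, arm gives the robot as it stands.
- The arm moves only by the shell command python3 -m crank 'ROWS' [OPENING] [FORCE]. ROWS is JSON, a list of rows, each a list of 6 numbers: the shift along the tool's x, y, z scaled (see below), then the turn, a rotation vector about the tool's x, y, z scaled (see below). In form: [[x, y, z, rx, ry, rz], ...]. A call has 1 to 20 rows; each row is the pose to reach, as a shift and turn from the pose commanded when the call began, along the tool's axes at that moment, turning the shorter way round; what a row does not reach only later rows make up. The controller multiplies each number of a shift by 0.3 m and each number of a turn by 180 degrees. A row lasts 1/8 s, in which the tool goes at most 62.5 mm and 10.7 degrees, less where a joint would pass 70% of its speed; a pose out of reach is approached as far as the arm can. A call with a number of a shift or a turn outside -1 to 1 is refused whole. A call with a gripper value outside its range is refused whole. OPENING is the gripper command: -1 is shut, 1 is fully open, values between are in proportion, set as the call begins (- or left out, the last holds). The fingers move at their own pace and stop on an object; FORCE is the grip in N (left out, the last holds). Time passes only in rows, so rows that repeat a pose let the fingers close. It gives the time, the measured TCP pose, the force and the opening at its end, in the units of the state.
- observe(): the state, without advancing time (a new reading comes with each control period).
- optics.snapshot(name): name is "scene" or "top" or "wrist"; returns the picture (420x560x3 uint8, red, green, blue); there is no depth.
- optics.camera_info(name): a dict with "K" (3x3 intrinsics, pixels), "R" (3x3) and "t" (3): a world point X has camera coordinates R X + t. Camera axes: x right, y down, z forward; pixel columns grow to the right and rows downward; lengths in mm; the calibration is good to about 2 mm. The wrist camera is an equidistant fisheye: a pixel r from the principal point sees the ray r / f radians off the axis. A picture is of the moment at which its call begins: read the wrist's pose just before it. camera_info takes no time and is no camera call; for the wrist camera it gives the pose at the moment of the call.
- arm.close_job(): hands the job in, once; it reports no verdict.
Trained networks look in the newest picture that a camera, given by its name, has taken for a name from the list of things; names that differ only in an ending like _2 or _b are one class to them, and where a whole thing is asked for, a point or a joint stands for the part that bears it (a point fixed in the world has none). Each returns a list of dicts, best first, with "p" (0 to 1); they miss things now and then, are a little off and sometimes report something else, mostly with a low value. They report only what shows in the picture. A call takes as long as a camera call. They do not tell look-alikes from the thing itself.
- optics.masks_of(camera, label): "mask" (420x560 bool, what is visible of it) and "box" ([centre column, centre row, width, height] in pixels, round what is visible of it).
- optics.pinpoint(camera, label): "uv" ([column, row] in pixels: a listed point, or the origin of a listed thing).
The state is a dict: "time": time; "joint_pos": joint angles; "qd": joint speeds; "effort": joint torques, N m; "tool_pos": TCP position; "eef_rot": TCP orientation; "wrist_force": force on the tool from outside, world axes, zero at the start; "moment": the same for the moment, N m; "width": finger opening in mm.
Only numpy, scipy, OpenCV 4.12 (cv2) and the standard library are available. Lean on these libraries where they do the work, as an engineer would, in place of code of your own. Each camera call takes 0.05 s, during which the arm holds its last target. There are 200 camera calls.

### The job

Pack the paperweights for transport: take the black can out of the case and stand it on the desk, and sit every round-bottomed paperweight upright in a ring cup of its own. Then shut the lid, hook the latch loop over the keeper on the lid while the lever is still up, and press the lever down flat so that the latch snaps past centre. Leave the tape dispenser, the stapler and the hole punch where they are.

Things in the scene. Friction and masses are not known exactly. Their poses are not given: they have to be found in the camera images.
- case: The packing case: grey plastic box 116 (x) x 340 (y) mm, walls 92 mm high and 5 mm thick, fixed to the desk. Origin: centre of its underside; x points from the latch side (towards the robot) to the lid hinge, y along its length, z up. On its 5 mm floor four black rubber ring cups stand in a row along y (inner diameter 42, outer 78 mm, tops 20 mm above the desk).
- cup_1 (a point): Centre of the mouth of ring cup 1 of 4 in the case (20 mm above the desk; cups 80 mm apart, along the case's y).
- cup_2 (a point): Centre of the mouth of ring cup 2 of 4 in the case (20 mm above the desk; cups 80 mm apart, along the case's y).
- cup_3 (a point): Centre of the mouth of ring cup 3 of 4 in the case (20 mm above the desk; cups 80 mm apart, along the case's y).
- cup_4 (a point): Centre of the mouth of ring cup 4 of 4 in the case (20 mm above the desk; cups 80 mm apart, along the case's y).
- lid_hinge (a point): Middle of the lid's hinge line, which runs along the case's y at the far wall, 92.5 mm above the desk.
- case_lid (a joint): Opening angle of the flat lid (116 x 340 x 9 mm, 0.25 kg): 0 shut, 1.57 upright, at most 1.9. It starts open, leaning back. Stiff, damped hinge: it stays put near upright and sinks softly shut once tipped forward below about 1.1; shut, its top is 101.5 mm above the desk.
- lid_edge (a point): Point on the lid's free edge (the front edge when shut, the top edge when open), mid thickness, 100 mm along the case's +y from its middle; nothing else is there to get in the way.
- keeper (a point): The keeper: a steel ridge on the lid's outer face, middle of the front edge, 30 mm wide, 5 thick, 13 high, leaning a little to the hinge. This point lies on the lid's face just behind the ridge (hinge side); x towards the hinge, z out of the lid. The loop's bar must lie behind the ridge: its centre 0 to 16 mm along x and 3 to 5 mm along z from here.
- lever_pivot (a point): Pivot of the latch lever, on a steel latch shelf (66 mm wide, reaching 92 mm out of the case's front wall, top 89.5 mm above the desk). The pivot is 101.5 mm above the desk and 91 mm in front of the case's middle; its pin runs along the case's y.
- latch_lever (a joint): Angle of the latch lever (steel plate 26 mm wide, 4 thick, reaching 85 mm from the pivot): 0 flat, pointing away from the lid to the robot, top 106.5 mm above the desk; 1.57 upright; at most 1.7. Starts raised, stays where it is left. With the loop hooked it takes about 2 N at the tip to press it down past centre, where it stays.
- lever_tip (a point): Free end of the lever, on the face that is its top when flat.
- loop_bar (a point): Middle of the latch loop's cross bar (6 mm thick, 96 long along the case's y). Two 5 mm wires, 48 apart, join it to a pin in the lever 24 mm from the lever's pivot; the bar swings at 65 mm from that pin. It starts standing up just on the lid side of the raised lever. Pushed towards the lid to below 50 degrees it drops; with lid shut and lever above 1.4 it lands behind the keeper.
- loop_yoke (a joint): Angle of the loop against the lever: 0 when both lie flat and latched, 2.75 folded back against the lever. The loop's own elevation above level is about 0.17 + this angle - latch_lever.
- weight_1: Paperweight 1 of up to 4 (2 to 4 are present): steel ball, 56 mm diameter, with a black knob on top (28 mm diameter, 56 to 76 mm above the desk), 0.25 kg, bottom-heavy: it rocks and rights itself. Origin at the centre of the ball (28 mm up when standing), z along the knob. Starts on the desk left of the case; seated in a ring cup its origin is 18 to 20 mm above the cup point.
- weight_2: Paperweight 2 of up to 4 (2 to 4 are present): steel ball, 56 mm diameter, with a black knob on top (28 mm diameter, 56 to 76 mm above the desk), 0.25 kg, bottom-heavy: it rocks and rights itself. Origin at the centre of the ball (28 mm up when standing), z along the knob. Starts on the desk left of the case; seated in a ring cup its origin is 18 to 20 mm above the cup point.
- weight_3: Paperweight 3 of up to 4 (2 to 4 are present): steel ball, 56 mm diameter, with a black knob on top (28 mm diameter, 56 to 76 mm above the desk), 0.25 kg, bottom-heavy: it rocks and rights itself. Origin at the centre of the ball (28 mm up when standing), z along the knob. Starts on the desk left of the case; seated in a ring cup its origin is 18 to 20 mm above the cup point.
- weight_4: Paperweight 4 of up to 4 (2 to 4 are present): steel ball, 56 mm diameter, with a black knob on top (28 mm diameter, 56 to 76 mm above the desk), 0.25 kg, bottom-heavy: it rocks and rights itself. Origin at the centre of the ball (28 mm up when standing), z along the knob. Starts on the desk left of the case; seated in a ring cup its origin is 18 to 20 mm above the cup point.
- can: Black screw-cap can, 48 mm diameter, 58 mm high, 0.09 kg, left standing upright on the ring cups inside the case. Origin: centre of its underside.
- tape_dispenser: Small black tape dispenser, 29 x 111 x 58 mm, a bystander on the desk; origin under its centre.
- stapler: Blue and grey stapler, 125 x 33 x 68 mm, a bystander on the desk; origin under its centre.
- card_punch: Black domed hole punch, 144 x 100 x 57 mm, a bystander on the desk; origin under its centre.
Mind the look-alikes: they are no part of the job. What is shaped like the can but pink is not meant.

How it is judged (in metres and radians):
On the way, in this order (a step that is already met when the one before it is completed fails the run):
1. the can stands on the desk and every paperweight sits upright in a ring cup, the lid still open (((horizontal distance between weight_1 and cup_1 below 0.006 m and z of weight_1 in the frame of cup_1 below 0.024 m) or (horizontal distance between weight_1 and cup_2 below 0.006 m and z of weight_1 in the frame of cup_2 below 0.024 m) or (horizontal distance between weight_1 and cup_3 below 0.006 m and z of weight_1 in the frame of cup_3 below 0.024 m) or (horizontal distance between weight_1 and cup_4 below 0.006 m and z of weight_1 in the frame of cup_4 below 0.024 m)) and angle between each of weight_1, weight_2, weight_3, weight_4's own z axis and vertical below 0.25 rad and ((horizontal distance between weight_2 and cup_1 below 0.006 m and z of weight_2 in the frame of cup_1 below 0.024 m) or (horizontal distance between weight_2 and cup_2 below 0.006 m and z of weight_2 in the frame of cup_2 below 0.024 m) or (horizontal distance between weight_2 and cup_3 below 0.006 m and z of weight_2 in the frame of cup_3 below 0.024 m) or (horizontal distance between weight_2 and cup_4 below 0.006 m and z of weight_2 in the frame of cup_4 below 0.024 m)) and ((horizontal distance between weight_3 and cup_1 below 0.006 m and z of weight_3 in the frame of cup_1 below 0.024 m) or (horizontal distance between weight_3 and cup_2 below 0.006 m and z of weight_3 in the frame of cup_2 below 0.024 m) or (horizontal distance between weight_3 and cup_3 below 0.006 m and z of weight_3 in the frame of cup_3 below 0.024 m) or (horizontal distance between weight_3 and cup_4 below 0.006 m and z of weight_3 in the frame of cup_4 below 0.024 m)) and ((horizontal distance between weight_4 and cup_1 below 0.006 m and z of weight_4 in the frame of cup_1 below 0.024 m) or (horizontal distance between weight_4 and cup_2 below 0.006 m and z of weight_4 in the frame of cup_2 below 0.024 m) or (horizontal distance between weight_4 and cup_3 below 0.006 m and z of weight_4 in the frame of cup_3 below 0.024 m) or (horizontal distance between weight_4 and cup_4 below 0.006 m and z of weight_4 in the frame of cup_4 below 0.024 m)) and height (world z) of can below 0.008 m and angle between can's own z axis and vertical below 0.2 rad and value of joint case_lid above 1 rad), for 0.2 s.
2. the lid is shut (value of joint case_lid below 0.04 rad), for 0.2 s.
3. the loop's bar lies behind the keeper with the lid shut and the lever still raised (value of joint case_lid below 0.04 rad and x of loop_bar in the frame of keeper between -0.004 and 0.02 m and z of loop_bar in the frame of keeper below 0.01 m and value of joint latch_lever above 0.8 rad), for 0.2 s.
4. the lever is flat with the loop hooked (value of joint case_lid below 0.04 rad and x of loop_bar in the frame of keeper between -0.004 and 0.02 m and z of loop_bar in the frame of keeper below 0.01 m and value of joint latch_lever below 0.06 rad), for 0.2 s.
At the end, for the whole second after the job is handed in: Every paperweight sits upright (within 14 deg) and fully down in a ring cup, ball centre within 6 mm of the cup axis; the can stands upright on the desk; the lid is shut (under 0.04 rad), the loop bar lies behind the keeper and the lever is flat (under 0.06 rad) (all of step 4 and ((horizontal distance between weight_1 and cup_1 below 0.006 m and z of weight_1 in the frame of cup_1 below 0.024 m) or (horizontal distance between weight_1 and cup_2 below 0.006 m and z of weight_1 in the frame of cup_2 below 0.024 m) or (horizontal distance between weight_1 and cup_3 below 0.006 m and z of weight_1 in the frame of cup_3 below 0.024 m) or (horizontal distance between weight_1 and cup_4 below 0.006 m and z of weight_1 in the frame of cup_4 below 0.024 m)) and angle between each of weight_1, weight_2, weight_3, weight_4's own z axis and vertical below 0.25 rad and ((horizontal distance between weight_2 and cup_1 below 0.006 m and z of weight_2 in the frame of cup_1 below 0.024 m) or (horizontal distance between weight_2 and cup_2 below 0.006 m and z of weight_2 in the frame of cup_2 below 0.024 m) or (horizontal distance between weight_2 and cup_3 below 0.006 m and z of weight_2 in the frame of cup_3 below 0.024 m) or (horizontal distance between weight_2 and cup_4 below 0.006 m and z of weight_2 in the frame of cup_4 below 0.024 m)) and ((horizontal distance between weight_3 and cup_1 below 0.006 m and z of weight_3 in the frame of cup_1 below 0.024 m) or (horizontal distance between weight_3 and cup_2 below 0.006 m and z of weight_3 in the frame of cup_2 below 0.024 m) or (horizontal distance between weight_3 and cup_3 below 0.006 m and z of weight_3 in the frame of cup_3 below 0.024 m) or (horizontal distance between weight_3 and cup_4 below 0.006 m and z of weight_3 in the frame of cup_4 below 0.024 m)) and ((horizontal distance between weight_4 and cup_1 below 0.006 m and z of weight_4 in the frame of cup_1 below 0.024 m) or (horizontal distance between weight_4 and cup_2 below 0.006 m and z of weight_4 in the frame of cup_2 below 0.024 m) or (horizontal distance between weight_4 and cup_3 below 0.006 m and z of weight_4 in the frame of cup_3 below 0.024 m) or (horizontal distance between weight_4 and cup_4 below 0.006 m and z of weight_4 in the frame of cup_4 below 0.024 m)) and height (world z) of can below 0.008 m and angle between can's own z axis and vertical below 0.2 rad and linear speed of can below 0.02 m/s); the robot touches nothing.
It fails at once if the tape dispenser is pushed more than 3 cm (distance of tape_dispenser from where it was at the start of the episode above 0.03 m).
It fails at once if the stapler is pushed more than 3 cm (distance of stapler from where it was at the start of the episode above 0.03 m).
It fails at once if the card punch is pushed more than 3 cm (distance of card_punch from where it was at the start of the episode above 0.03 m).
Of weight_1, weight_2, weight_3, weight_4 only 2 to 4 are there at a start; the rules pass over those that are not, and their reading is None.
At some moment in a run one of can, weight_1, weight_2, weight_3, weight_4 may be knocked a few centimetres aside while the robot is not near it.
Once in a run the grip may slacken for a moment while it holds something.
It also fails if it takes over 210 s, if anything falls off the work surface, if the arm or the gripper's body presses on something with over 40 N, if the wrist force passes 120 N, or if a joint passes its speed limit or range.

## Working session

There is one attempt and no reset: what is moved stays moved. The work goes in short steps, Python scripts to look and compute and a shell command to move; the robot and the scene stay as the last step left them, time stands still between calls to the robot, and variables do not carry over. Pictures are saved under pics/ and viewed, about 12 in all and at most 16, crops included, and the job is handed in when it is done.

```bash
ls; mkdir -p pics
python3 - <<'E'
from station import observe, optics, arm
import cv2,numpy as np
s=observe(); print({k:np.round(v,3).tolist() for k,v in s.items()}, arm.hold_point_z)
for c in("scene","top"):
    im=optics.snapshot(c); cv2.imwrite(f"pics/{c}0.png",im[:,:,::-1])
    i=optics.camera_info(c); print(c,np.round(i["K"],1).tolist(),np.round(i["R"],3).tolist(),np.round(i["t"],1).tolist())
    for l in("cup_1","keeper","lever_pivot","lever_tip","loop_bar","lid_edge","lid_hinge","weight_1","can","tape_dispenser","stapler","card_punch","case"):
        print(l,[(np.round(d["uv"]).tolist(),round(d["p"],2)) for d in optics.pinpoint(c,l)][:7])
E
```

```text
pics
{'time': 0.0, 'joint_pos': [1.169, 0.277, 1.506, -0.0, 1.361, -0.121], 'qd': [-0.001, -0.0, 0.0, 0.001, 0.001, 0.0], 'effort': [-0.0, -40.458, -23.723, 0.07, 0.034, -0.0], 'tool_pos': [159.136, 551.935, 183.532], 'eef_rot': [-0.44, -3.11, 0.003], 'wrist_force': [-0.028, 0.944, -0.009], 'moment': [-0.022, -0.025, -0.004], 'width': 94.319} 18.8
scene [[407.3, 0.0, 278.2], [0.0, 407.3, 200.6], [0.0, 0.0, 1.0]] [[0.643, -0.766, -0.011], [-0.562, -0.462, -0.686], [0.521, 0.447, -0.727]] [-324.4, 433.5, 847.8]
cup_1 [([331.0, 247.0], 0.92), ([309.0, 230.0], 0.86), ([378.0, 284.0], 0.58), ([355.0, 259.0], 0.57)]
keeper [([372.0, 190.0], 0.85)]
lever_pivot [([325.0, 253.0], 0.88)]
lever_tip [([331.0, 235.0], 0.77)]
loop_bar [([359.0, 226.0], 0.74), ([327.0, 230.0], 0.64)]
lid_edge [([340.0, 172.0], 0.83), ([329.0, 245.0], 0.37)]
lid_hinge [([358.0, 226.0], 0.58)]
weight_1 [([235.0, 198.0], 0.87), ([210.0, 216.0], 0.78), ([202.0, 177.0], 0.6), ([184.0, 201.0], 0.59), ([330.0, 245.0], 0.34)]
can [([353.0, 322.0], 0.83), ([361.0, 267.0], 0.72), ([246.0, 172.0], 0.43)]
tape_dispenser [([243
[... 348 characters left out ...]
0.6), ([311.0, 213.0], 0.6), ([339.0, 217.0], 0.59)]
keeper [([366.0, 168.0], 0.81), ([221.0, 179.0], 0.54), ([169.0, 234.0], 0.48)]
lever_pivot [([354.0, 247.0], 0.62), ([342.0, 215.0], 0.35), ([324.0, 161.0], 0.19)]
lever_tip [([360.0, 245.0], 0.77), ([370.0, 220.0], 0.42)]
loop_bar [([362.0, 240.0], 0.57)]
lid_edge [([323.0, 161.0], 0.7)]
lid_hinge [([357.0, 190.0], 0.71)]
weight_1 [([217.0, 228.0], 0.87), ([167.0, 234.0], 0.73), ([181.0, 268.0], 0.61), ([221.0, 272.0], 0.51)]
can [([399.0, 268.0], 0.84), ([370.0, 220.0], 0.53)]
tape_dispenser [([189.0, 188.0], 0.85)]
stapler [([351.0, 220.0], 0.22)]
card_punch [([270.0, 155.0], 0.86), ([216.0, 229.0], 0.61)]
case [([351.0, 221.0], 0.93)]
```

Run:
```python
import cv2
s=cv2.imread("pics/scene0.png")[120:370,150:450];t=cv2.imread("pics/top0.png")[120:320,130:440]
cv2.imwrite("pics/a.png",cv2.resize(s,None,fx=2.4,fy=2.4,interpolation=2));cv2.imwrite("pics/b.png",cv2.resize(t,None,fx=2.5,fy=2.5,interpolation=2))
```

```text
(no output)
```

View pics/a.png

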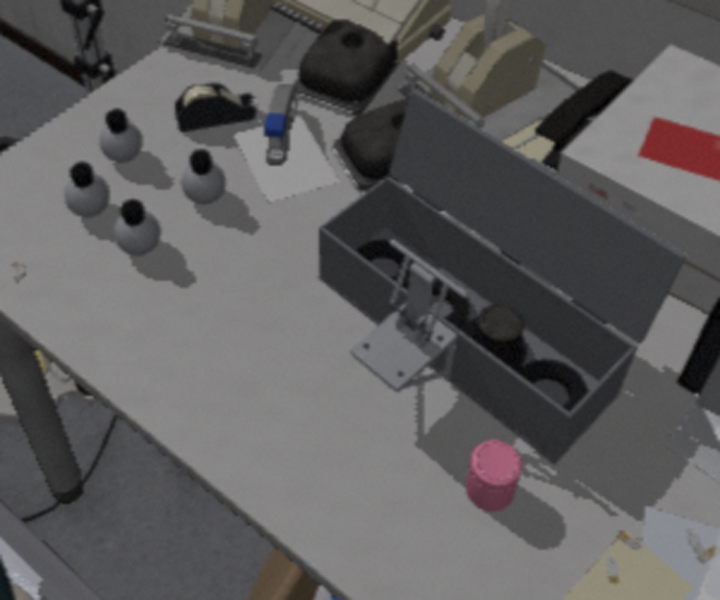

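View pics/b.png

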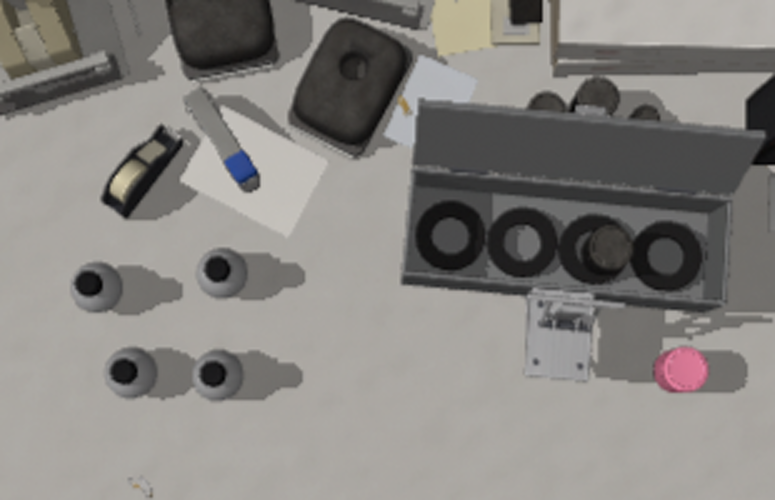

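Candidates: the can could be the black one inside the case (top 373,219) or the pink look-alike outside it (top 399,268). I take the black one. There are four weights, at about (169,235), (219,229), (182,269) and (218,270) in the top view. Bystanders are the tape dispenser, stapler and hole punch.

```bash
cat > h.py <<'E'
import numpy as np, cv2, sys
from station import observe, optics, arm
from scipy.optimize import least_squares
from scipy.spatial.transform import Rotation as Ro
def ray(c,uv,i=None):
    i=i or optics.camera_info(c);K,R,t=map(np.array,(i["K"],i["R"],i["t"]))
    p=np.linalg.solve(K,[*uv,1.])
    if c=="wrist":
        r=np.hypot(p[0],p[1]);p=np.array([p[0]/r*np.sin(r),p[1]/r*np.sin(r),np.cos(r)]) if r>1e-9 else p
    return -R.T@t,R.T@p
def onz(c,uv,z,i=None):
    o,d=ray(c,uv,i);return o+d*(z-o[2])/d[2]
def proj(c,X,i=None):
    i=i or optics.camera_info(c);q=np.array(i["R"])@X+np.array(i["t"])
    if c=="wrist":
        r=np.hypot(q[0],q[1]);a=np.arctan2(r,q[2]);q=np.array([q[0]/r*a,q[1]/r*a,1])
    q=np.array(i["K"])@q;return q[:2]/q[2]
def tri(a,b):
    A=[];B=[]
    for c,uv in (a,b):
        o,d=ray(c,uv);d/=np.linalg.norm(d);P=np.eye(3)-np.outer(d,d);A.append(P);B.append(P@o)
    return np.linalg.lstsq(np.vstack(A),np.hstack(B),rcond=None)[0]
def rel(x,y,z,yaw=None,tilt=0,show=True):
    """row to bring TCP to x,y,z; yaw = world angle of the jaw axis (mod pi), tool down; tilt about the jaw axis"""
    s=observe();R=Ro.from_rotvec(s["eef_rot"])
    sh=R.inv().apply(np.array([x,y,z])-s["tool_pos"])/300
    tr=np.zeros(3)
    if yaw is not None:
        best=None
        for k in(0,np.pi):
            yy=np.array([np.cos(yaw+k),np.sin(yaw+k),0]);zz=np.array([0,0,-1.]);xx=np.cross(yy,zz)
            T=Ro.from_matrix(np.c_[xx,yy,zz])*Ro.from_rotvec([0,tilt,0])
            v=(R.inv()*T).as_rotvec()
            if best is None or np.linalg.norm(v)<np.linalg.norm(best):best=v
        tr=best/np.pi
    print("rel",np.round(np.r_[sh,tr],4).tolist(),"t",round(s["time"],2));return np.r_[sh,tr]
def st():
    s=observe();print("t",round(s["time"],2),"tcp",np.round(s["tool_pos"],1),"F",np.round(s["wrist_force"],1),"w",round(s["width"],1),"J",np.round(s["joint_pos"],2))
def snap(c,n,crop=None,f=1):
    im=optics.snapshot(c)[:,:,::-1]
    if crop:x0,x1,y0,y1=crop;im=im[y0:y1,x0:x1]
    cv2.imwrite(f"pics/{n}.png",cv2.resize(im,None,fx=f,fy=f,interpolation=2))
E
cat > m.py <<'E'
from h import *
ct=[(311,213),(339,217),(370,219),(394,222)];
C=[onz("top",u,20) for u in ct]; print("cups top",np.round(C,0).tolist())
cs=[(309,230),(331,247),(355,259),(378,284)];print("cups scene",np.round([onz("scene",u,20) for u in cs],0).tolist())
# case rim corners from crops (top z 92)
for p in [(403,282),(727,306),(731,195),(412,168)]: print("rim top",np.round(onz("top",(130+p[0]/2.5,120+p[1]/2.5),92)))
for p in [(319,232),(556,458),(635,347),(398,182)]: print("rim sc",np.round(onz("scene",(150+p[0]/2.4,120+p[1]/2.4),92)))
print("can top",onz("top",(130+607/2.5,120+248/2.5),78).round(), "sc",onz("scene",(150+503/2.4,120+320/2.4),78).round())
for a,b in [((217,228),(235,198)),((167,234),(202,177)),((181,268),(184,201)),((221,272),(210,216))]:
  print("w",onz("top",a,28).round(),onz("scene",b,28).round(),tri(("top",a),("scene",b)).round())
for a,b in [((222,268),(203,163)),((88,284),(116,121)),((123,371),(81,175)),((212,374),(132,212))]:
  print("knob",onz("top",(130+a[0]/2.5,120+a[1]/2.5),76).round(),onz("scene",(150+b[0]/2.4,120+b[1]/2.4-2),76).round())
for n,a,b in [("keeper",(366,168),(372,190)),("pivot",(354,247),(325,253)),("tip",(360,245),(331,235)),("bar",(362,240),(327,230)),("edge",(323,161),(340,172)),("hinge",(357,190),(358,226))]:
  print(n,tri(("top",a),("scene",b)).round())
E
python3 m.py
```

```text
cups top [[618.0, -22.0, 20.0], [606.0, -100.0, 20.0], [601.0, -185.0, 20.0], [592.0, -251.0, 20.0]]
cups scene [[616.0, -20.0, 20.0], [607.0, -101.0, 20.0], [615.0, -173.0, 20.0], [587.0, -258.0, 20.0]]
rim top [555.  33.  92.]
rim top [ 529. -303.   92.]
rim top [ 646. -312.   92.]
rim top [676.  23.  92.]
rim sc [559.  29.  92.]
rim sc [ 486. -313.   92.]
rim sc [ 643. -312.   92.]
rim sc [677.   7.  92.]
can top [ 592. -183.   78.] sc [ 597. -189.   78.]
w [575. 235.  28.] [568. 222.  28.] [579. 237.   9.]
w [559. 371.  28.] [568. 367.  28.] [563. 368.  31.]
w [467. 331.  28.] [462. 332.  28.] [465. 333.  25.]
w [456. 223.  28.] [471. 228.  28.] [458. 218.  45.]
knob [572. 224.  76.] [572. 222.  76.]
knob [555. 365.  76.] [556. 361.  76.]
knob [464. 326.  76.] [464. 322.  76.]
knob [460. 233.  76.] [462. 229.  76.]
keeper [ 700. -145.  196.]
pivot [ 519. -130.  110.]
tip [ 520. -137.  184.]
bar [ 524. -133.  196.]
edge [720. -41. 181.]
hinge [ 669. -140.   82.]
```

Run:
```python
from h import *
rel(375,200,330,1.486);rel(580,-140,330,1.486);st()
```

```text
rel [-1.0163, -0.9298, -0.4855, 0.0, 0.0, -0.0624] t 1.4
rel [-1.9869, -1.8294, -0.4856, 0.0, 0.0, -0.0624] t 1.4
t 1.4 tcp [159.4 552.5 184.4] F [-0.7  1.1  0.1] w 94.1 J [ 1.17  0.28  1.5   0.    1.36 -0.12]
```

```bash
python3 -m crank '[[-0.2,-0.2,-0.3,0,0,-0.02],[-0.5,-0.45,-0.48,0,0,-0.062],[-0.99,-0.92,-0.485,0,0,-0.0624],[-0.99,-0.92,-0.485,0,0,-0.0624],[-0.99,-0.92,-0.485,0,0,-0.0624],[-0.99,-0.92,-0.485,0,0,-0.0624],[-0.99,-0.92,-0.485,0,0,-0.0624],[-0.99,-0.92,-0.485,0,0,-0.0624],[-0.99,-0.92,-0.485,0,0,-0.0624]]' 1 20; python3 -c "
from h import *
rel(580,-140,330,1.486);st()"
```

```text
time: 2.52
tool_pos: [368.0, 205.2, 329.8]
eef_rot: [-0.135, -3.138, -0.001]
wrist_force: [0.5, 0.0, 0.1]
width: 94.1
rel [-0.8027, -1.0857, -0.0022, 0.0003, -0.0002, -0.0004] t 2.52
t 2.52 tcp [368.  205.2 329.8] F [0.5 0.  0.1] w 94.1 J [ 0.34 -0.01  1.5   0.    1.65 -1.14]
```

```bash
python3 -m crank '[[-0.74,-1,0,0,0,0],[-0.74,-1,0,0,0,0],[-0.74,-1,0,0,0,0],[-0.74,-1,0,0,0,0],[-0.74,-1,0,0,0,0],[-0.74,-1,0,0,0,0],[-0.74,-1,0,0,0,0],[-0.74,-1,0,0,0,0]]'; python3 -c "
from h import *
st();snap('wrist','c',None,1.4)
for l in('cup_1','can','keeper','lever_tip','loop_bar','lid_edge','lid_hinge','lever_pivot'):
    print(l,[(np.round(d['uv']).tolist(),round(d['p'],2)) for d in optics.pinpoint('wrist',l)][:5])
st()"
```

```text
time: 3.52
tool_pos: [563.9, -110.3, 329.1]
eef_rot: [-0.129, -3.137, -0.003]
wrist_force: [-0.1, -0.7, 0.6]
width: 94.0
t 3.52 tcp [ 563.9 -110.3  329.1] F [-0.1 -0.7  0.6] w 94.0 J [-0.32  0.23  1.22  0.    1.69 -1.8 ]
cup_1 [([285.0, 209.0], 0.74), ([183.0, 209.0], 0.69), ([235.0, 207.0], 0.69), ([332.0, 206.0], 0.64)]
can [([224.0, 206.0], 0.96), ([175.0, 127.0], 0.55), ([333.0, 208.0], 0.39), ([522.0, 163.0], 0.3)]
keeper [([249.0, 320.0], 0.88), ([470.0, 173.0], 0.74)]
lever_tip [([252.0, 164.0], 0.57), ([333.0, 206.0], 0.46)]
loop_bar [([251.0, 164.0], 0.91)]
lid_edge []
lid_hinge [([260.0, 258.0], 0.93), ([227.0, 201.0], 0.55), ([251.0, 318.0], 0.3)]
lever_pivot [([258.0, 152.0], 0.73), ([228.0, 206.0], 0.42)]
t 3.98 tcp [ 563.8 -112.2  330.3] F [-0.4 -1.   0.3] w 94.1 J [-0.32  0.23  1.21  0.    1.69 -1.8 ]
```

View pics/c.png

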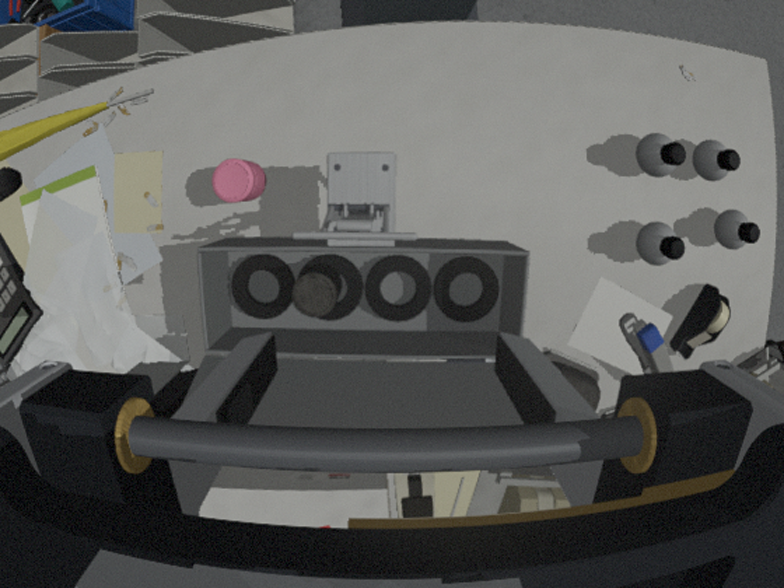

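```bash
cat > fit.py <<'E'
from h import *
I=optics.camera_info("wrist")
pw=[((-58,-170,92),(199,249)),((-58,170,92),(528,249)),((0,-120,20),(264,287)),((0,-40,20),(332,287)),((0,40,20),(397,287)),((0,120,20),(466,288))]
pt=[((-58,170,92),(403,282)),((-58,-170,92),(727,306)),((0,120,20),(450,236)),((0,40,20),(523,242)),((0,-40,20),(594,249)),((0,-120,20),(667,255))]
def w(p,P): c,s=np.cos(p[2]),np.sin(p[2]);return np.array([p[0]+c*P[0]-s*P[1],p[1]+s*P[0]+c*P[1],P[2]])
IT=optics.camera_info("top")
f=lambda p:np.r_[np.ravel([proj("wrist",w(p,P),I)-np.array(u)/1.4 for P,u in pw]),np.ravel([proj("top",w(p,P),IT)-np.array([130+u[0]/2.5,120+u[1]/2.5]) for P,u in pt])]
r=least_squares(f,[603,-138,-.09],loss="soft_l1");p=r.x;print(p.round(3));print(f(p).reshape(-1,2).round(1).tolist())
for sl in(slice(0,12),slice(12,24)): print(least_squares(lambda q:f(q)[sl],p).x.round(3))
print("cups",[w(p,(0,y,20)).round(1).tolist() for y in(-120,-40,40,120)])
print("can",onz("wrist",(316/1.4,296/1.4),78,I).round(1))
for k in[(674,153),(731,159),(672,246),(750,232)]: print("knob",onz("wrist",(k[0]/1.4,k[1]/1.4),74,I).round(1))
E
python3 fit.py
```

```text
[ 6.05584e+02 -1.39878e+02 -8.90000e-02]
[[-1.9, -1.6], [2.0, -1.5], [-1.1, -0.2], [-1.8, -0.1], [1.4, 0.0], [1.2, -0.4], [-0.5, -3.1], [0.2, -1.4], [0.3, -0.9], [-0.1, -0.8], [0.4, -1.1], [0.2, -1.0]]
[ 6.06739e+02 -1.39992e+02 -8.90000e-02]
[ 6.01748e+02 -1.39398e+02 -8.10000e-02]
cups [[594.9, -259.4, 20.0], [602.0, -179.7, 20.0], [609.1, -100.0, 20.0], [616.2, -20.4, 20.0]]
can [ 598.3 -186.5   78. ]
knob [465.8 227.4  74. ]
knob [468.6 322.5  74. ]
knob [573.9 222.1  74. ]
knob [560.6 358.7  74. ]
```

```bash
python3 -c "
from h import *
print((ray('wrist',(280,210))[0]-observe()['tool_pos']).round(1))
rel(597,-186,200,1.484);rel(597,-186,37,1.484)"
```

```text
[-68.    5.5 200.1]
rel [-0.1305, -0.2358, 0.4343, -0.0, 0.0002, 0.0009] t 3.98
rel [-0.1301, -0.2358, 0.9776, -0.0, 0.0002, 0.0009] t 3.98
```

```bash
python3 -m crank '[[-0.13,-0.236,0.2,0,0,0],[-0.13,-0.236,0.35,0,0,0],[-0.13,-0.236,0.5,0,0,0],[-0.13,-0.236,0.65,0,0,0],[-0.13,-0.236,0.75,0,0,0],[-0.13,-0.236,0.85,0,0,0],[-0.13,-0.236,0.93,0,0,0],[-0.13,-0.236,0.977,0,0,0],[-0.13,-0.236,0.977,0,0,0],[-0.13,-0.236,0.977,0,0,0]]' 0.49 20; python3 -m crank '[[0,0,0,0,0,0],[0,0,0,0,0,0],[0,0,0,0,0,0],[0,0,0,0,0,0],[0,0,0,0,0,0],[0,0,0,0,0,0]]' -1 20;python3 -m crank '[[0,0,-0.1,0,0,0],[0,0,-0.3,0,0,0],[0,0,-0.5,0,0,0],[0,0,-0.65,0,0,0],[0,0,-0.65,0,0,0]]'; python3 -c "
from h import *
rel(430,-330,200,1.484);rel(430,-330,37,1.484);rel(430,-20,200,1.484)
snap('wrist','d')"
```

```text
time: 5.22
tool_pos: [597.8, -186.9, 37.8]
eef_rot: [0.133, 3.137, -0.001]
wrist_force: [-0.4, -0.4, -0.0]
width: 70.2
time: 5.98
tool_pos: [597.3, -186.7, 37.2]
eef_rot: [0.133, 3.138, -0.0]
wrist_force: [0.2, 0.2, 4.9]
width: 47.4
time: 6.6
tool_pos: [598.9, -187.4, 235.4]
eef_rot: [0.133, 3.132, -0.004]
wrist_force: [0.5, 0.0, -1.5]
width: 47.3
rel [0.5215, -0.5211, 0.1156, -0.0007, 0.0023, 0.0007] t 6.6
rel [0.5254, -0.5199, 0.6589, -0.0007, 0.0023, 0.0007] t 6.6
rel [0.6089, 0.5085, 0.1125, -0.0007, 0.0023, 0.0007] t 6.6
```

View pics/d.png

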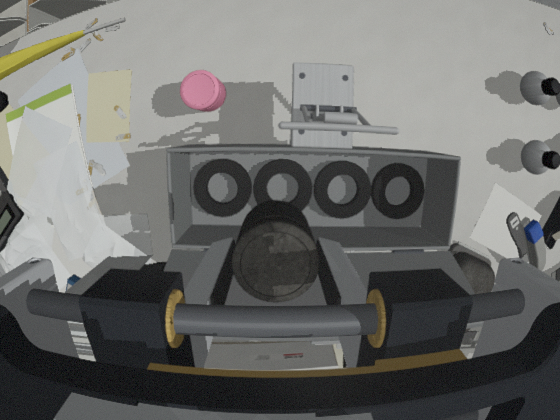

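```bash
python3 -m crank '[[0.2,0.19,0,0,0,0],[0.4,0.38,0,0,0,0],[0.6,0.57,0,0,0,0],[0.8,0.757,0.1,0,0,0],[0.8,0.757,0.2,0,0,0],[0.8,0.757,0.35,0,0,0],[0.8,0.757,0.5,0,0,0],[0.8,0.757,0.6,0,0,0],[0.8,0.757,0.66,0,0,0],[0.8,0.757,0.7,0,0,0],[0.8,0.757,0.7,0,0,0]]';python3 -c "
from h import *
rel(380,60,17.8,1.484);st()"
```

```text
time: 8.02
tool_pos: [375.2, 60.1, 20.4]
eef_rot: [-0.133, -3.135, -0.0]
wrist_force: [0.6, -0.6, -0.8]
width: 47.6
rel [-0.016, 0.0011, 0.0085, -0.0001, -0.0013, 0.0006] t 8.03
t 8.03 tcp [375.2  60.1  20.4] F [ 0.6 -0.6 -0.8] w 47.6 J [-0.02  0.16  2.14  0.    0.84 -1.51]
```

```bash
python3 -m crank '[[0,0,0.005,0,0,0],[0,0,0.008,0,0,0],[0,0,0.009,0,0,0]]';python3 -m crank '[[0,0,0,0,0,0],[0,0,0,0,0,0],[0,0,-0.03,0,0,0],[0,0,-0.1,0,0,0],[0,0,-0.25,0,0,0],[0,0,-0.45,0,0,0],[0,0,-0.45,0,0,0]]' 0.5 20; python3 -c "
from h import *
a=rel(466,227,150,1.484);a=rel(466,227,55,1.484);st()
import itertools
I=optics.camera_info('wrist');optics.snapshot('wrist')
print([(d['uv'],onz('wrist',d['uv'],28,I).round(),round(d['p'],2)) for d in optics.pinpoint('wrist','weight_1')])
print([(d['box'],round(d['p'],2)) for d in optics.masks_of('wrist','can')])"
```

```text
time: 8.4
tool_pos: [377.4, 60.0, 19.5]
eef_rot: [0.133, 3.138, 0.0]
wrist_force: [-0.4, -0.7, -1.3]
width: 47.5
time: 9.28
tool_pos: [380.8, 60.0, 158.8]
eef_rot: [0.132, 3.128, 0.0]
wrist_force: [-0.4, -0.7, -0.2]
width: 70.5
rel [-0.2354, 0.5786, 0.0322, 0.0002, 0.0035, 0.0007] t 9.28
rel [-0.2319, 0.5783, 0.3489, 0.0002, 0.0035, 0.0007] t 9.28
t 9.28 tcp [380.8  60.  158.8] F [-0.4 -0.7 -0.2] w 70.5 J [-0.02 -0.    1.91  0.    1.22 -1.51]
[([268.9, 192.9], array([373.,  54.,  28.]), 0.68), ([428.3, 254.9], array([462., 235.,  28.]), 0.61), ([488.2, 249.9], array([468., 327.,  28.]), 0.55)]
[([272.8, 199.8, 53.4, 56.7], 0.81)]
```

```bash
python3 -m crank '[[-0.24,0.2,0,0,0,0],[-0.24,0.38,0,0,0,0],[-0.24,0.58,0,0,0,0],[-0.24,0.58,0,0,0,0],[-0.24,0.58,0,0,0,0],[-0.24,0.58,0,0,0,0]]' 0.06 20
cat > w.py <<'E'
from h import *
st();I=optics.camera_info('wrist');n=sys.argv[1];tp=observe()["tool_pos"]
im=optics.snapshot('wrist');cv2.imwrite(f"pics/{n}.png",im[:,:,::-1])
for d in optics.masks_of('wrist','weight_1'):
    X=onz('wrist',d['box'][:2],35,I)
    if d['p']>.3:
        m=d['mask']&(im.max(2)<60);v,u=np.nonzero(m)
        if len(u)>20:
            K=onz('wrist',(np.median(u),np.median(v)),70,I);print("mask",X.round(),"knob",K.round(1),len(u),round(d['p'],2))
for d in optics.pinpoint('wrist','weight_1'): print("pin",onz('wrist',d['uv'],28,I).round(1),round(d['p'],2))
E
python3 w.py e
```

```text
time: 10.18
tool_pos: [462.6, 225.7, 153.4]
eef_rot: [-0.135, -3.137, 0.002]
wrist_force: [-0.4, -0.6, -0.3]
width: 50.3
t 10.18 tcp [462.6 225.7 153.4] F [-0.4 -0.6 -0.3] w 50.3 J [ 0.32  0.21  1.68 -0.    1.26 -1.17]
mask [463. 236.  35.] knob [463.6 233.5  70. ] 736 0.8
mask [466. 326.  35.] knob [465.8 325.7  70. ] 714 0.76
mask [560. 237.  35.] knob [557.6 231.2  70. ] 71 0.63
pin [576.4 234.2  28. ] 0.88
pin [465.7 326.2  28. ] 0.81
pin [561.4 367.3  28. ] 0.81
pin [461.  236.2  28. ] 0.74
```

View pics/e.png

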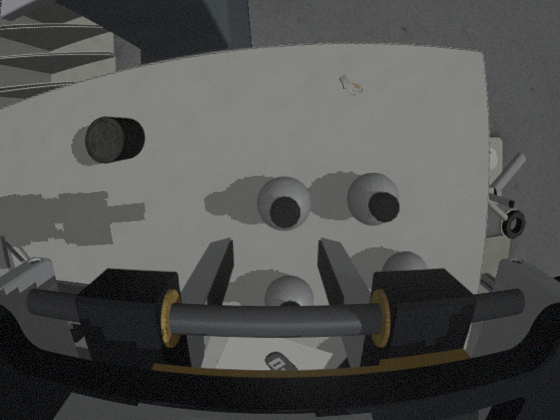

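```bash
python3 -m crank '[[0,0.03,0.1,0,0,0],[0,0.03,0.2,0,0,0],[0,0.03,0.28,0,0,0],[0,0.03,0.325,0,0,0],[0,0.03,0.325,0,0,0],[0,0.03,0.325,0,0,0]]'; python3 -m crank '[[0,0,0,0,0,0],[0,0,0,0,0,0],[0,0,0,0,0,0],[0,0,0,0,0,0],[0,0,0,0,0,0]]' -1 30;python3 -m crank '[[0,0,-0.1,0,0,0],[0,0,-0.3,0,0,0],[0,0,-0.5,0,0,0],[0,0,-0.5,0,0,0],[0,0,-0.5,0,0,0]]'; python3 -c "
from h import *
a=rel(594.6,-259.4,200,1.484);a=rel(594.6,-259.4,66,1.484);st()"
```

```text
time: 11.08
tool_pos: [465.1, 236.4, 57.5]
eef_rot: [0.134, 3.137, 0.001]
wrist_force: [0.3, -0.0, -0.2]
width: 49.8
time: 11.7
tool_pos: [464.2, 236.3, 56.6]
eef_rot: [-0.133, -3.139, -0.0]
wrist_force: [0.1, -0.2, -0.7]
width: 3.5
time: 12.32
tool_pos: [463.6, 236.1, 205.9]
eef_rot: [-0.133, -3.138, 0.0]
wrist_force: [-0.2, -1.3, -0.5]
width: 0.5
rel [-0.5749, -1.6087, 0.0197, -0.0001, -0.0003, 0.0007] t 12.32
rel [-0.5753, -1.6086, 0.4664, -0.0001, -0.0003, 0.0007] t 12.32
t 12.32 tcp [463.6 236.1 205.9] F [-0.2 -1.3 -0.5] w 0.5 J [ 0.34  0.18  1.58  0.    1.38 -1.15]
```

```bash
python3 -m crank '[[0,0,0,0,0,0],[0,0,0,0,0,0],[0,0,0,0,0,0],[0,0,0,0,0,0],[0,0,0,0,0,0]]' 0.06; python3 w.py f
```

```text
time: 12.95
tool_pos: [464.3, 236.3, 206.5]
eef_rot: [-0.133, -3.139, -0.0]
wrist_force: [0.2, 0.1, 0.5]
width: 47.1
t 12.95 tcp [464.3 236.3 206.5] F [0.2 0.1 0.5] w 47.1 J [ 0.34  0.18  1.58  0.    1.38 -1.15]
mask [465. 323.  35.] knob [466.5 326.8  70. ] 516 0.89
mask [551. 365.  35.] knob [552.5 362.5  70. ] 288 0.8
mask [463. 236.  35.] knob [463.3 234.2  70. ] 518 0.75
mask [573. 233.  35.] knob [572.8 231.5  70. ] 468 0.67
pin [571.7 235.1  28. ] 0.98
pin [464.4 232.5  28. ] 0.84
pin [466.6 326.8  28. ] 0.77
pin [560.  368.4  28. ] 0.76
```

View pics/f.png

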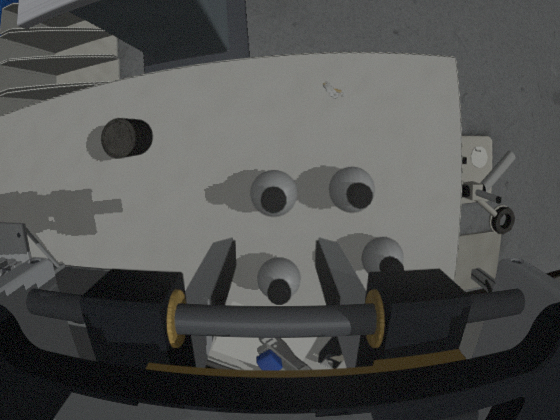

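```bash
python3 -m crank '[[0,-0.006,0.1,0,0,0],[0,-0.006,0.25,0,0,0],[0,-0.006,0.4,0,0,0],[0,-0.006,0.48,0,0,0],[0,-0.006,0.522,0,0,0],[0,-0.006,0.522,0,0,0],[0,-0.006,0.522,0,0,0]]'; python3 -m crank '[[0,0,0,0,0,0],[0,0,0,0,0,0]]' -0.3 20;python3 -m crank '[[0,0,0,0,0,0],[0,0,0,0,0,0],[0,0,0,0,0,0]]' -0.5 20;python3 w.py g
```

```text
time: 13.98
tool_pos: [465.1, 234.9, 51.1]
eef_rot: [0.133, 3.137, 0.001]
wrist_force: [0.9, 1.1, 0.1]
width: 49.9
time: 14.22
tool_pos: [464.6, 234.7, 50.7]
eef_rot: [0.133, 3.137, 0.001]
wrist_force: [-0.6, 0.5, 0.2]
width: 34.3
time: 14.6
tool_pos: [464.4, 234.6, 50.3]
eef_rot: [0.133, 3.138, 0.001]
wrist_force: [0.1, -0.5, 3.6]
width: 26.8
t 14.6 tcp [464.4 234.6  50.3] F [ 0.1 -0.5  3.6] w 26.8 J [ 0.33  0.31  1.82  0.    1.01 -1.15]
mask [464. 331.  35.] knob [462.2 329.1  70. ] 1590 0.9
mask [464. 235.  35.] knob [463.  234.6  70. ] 1780 0.77
pin [573.9 231.   28. ] 0.92
pin [559.4 367.2  28. ] 0.85
pin [462.3 327.9  28. ] 0.67
pin [460.5 235.5  28. ] 0.56
```

View pics/g.png

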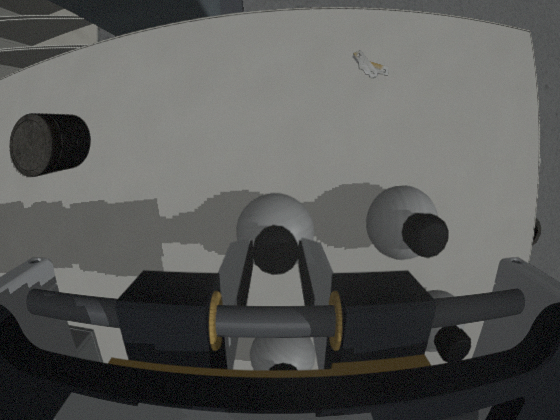

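```bash
python3 -m crank '[[0,0,0,0,0,0],[0,0,0,0,0,0]]' -0.6 30;python3 -m crank '[[0,0,-0.03,0,0,0],[0,0,-0.1,0,0,0],[0,0,-0.2,0,0,0],[0,0,-0.35,0,0,0],[0,0,-0.5,0,0,0],[0,0,-0.5,0,0,0]]'; python3 -c "
from h import *
rel(400,-20,200,1.484)
a=rel(595,-259.4,200,1.484);a=rel(595,-259.4,66,1.484);st()"
```

```text
time: 15.0
tool_pos: [464.4, 234.6, 50.3]
eef_rot: [0.133, 3.138, 0.001]
wrist_force: [-0.0, 0.1, 4.2]
width: 27.0
time: 15.75
tool_pos: [466.0, 235.2, 203.0]
eef_rot: [0.133, 3.132, 0.004]
wrist_force: [0.4, 0.3, -2.9]
width: 26.5
rel [0.1474, -0.8663, 0.0066, 0.0009, 0.002, 0.0007] t 15.75
rel [-0.5677, -1.6064, 0.009, 0.0009, 0.002, 0.0007] t 15.75
rel [-0.565, -1.6077, 0.4556, 0.0009, 0.002, 0.0007] t 15.75
t 15.75 tcp [466.  235.2 203. ] F [ 0.4  0.3 -2.9] w 26.5 J [ 0.33  0.18  1.59  0.    1.37 -1.15]
```

```bash
python3 -m crank '[[-0.15,-0.15,-0.05,0,0,0],[-0.3,-0.35,-0.09,0,0,0],[-0.45,-0.5,-0.09,0,0,0],[-0.55,-0.65,-0.09,0,0,0],[-0.55,-0.8,-0.09,0,0,0],[-0.56,-0.95,-0.09,0,0,0],[-0.56,-0.95,-0.09,0,0,0]]';python3 -m crank '[[0,-0.15,0,0,0,0],[0,-0.3,0,0,0,0],[0,-0.45,0,0,0,0],[0,-0.57,0,0,0,0],[0,-0.65,0,0,0,0],[0,-0.65,0,0,0,0]]'; python3 -c "
from h import *
a=rel(595,-259.4,110,1.484);a=rel(595,-259.4,62,1.484);st();
snap('wrist','h0')"
```

```text
time: 16.62
tool_pos: [605.9, -67.0, 223.8]
eef_rot: [-0.14, -3.133, 0.001]
wrist_force: [-0.3, 1.0, -2.9]
width: 26.6
time: 17.38
tool_pos: [590.4, -258.3, 225.5]
eef_rot: [-0.135, -3.137, -0.003]
wrist_force: [-0.6, 1.2, -3.0]
width: 26.2
rel [-0.0163, -0.003, 0.3851, 0.0005, -0.0006, 0.0002] t 17.38
rel [-0.0166, -0.0032, 0.5451, 0.0005, -0.0006, 0.0002] t 17.38
t 17.38 tcp [ 590.4 -258.3  225.5] F [-0.6  1.2 -3. ] w 26.2 J [-0.52  0.37  1.27  0.    1.51 -2.01]
```

View pics/h0.png

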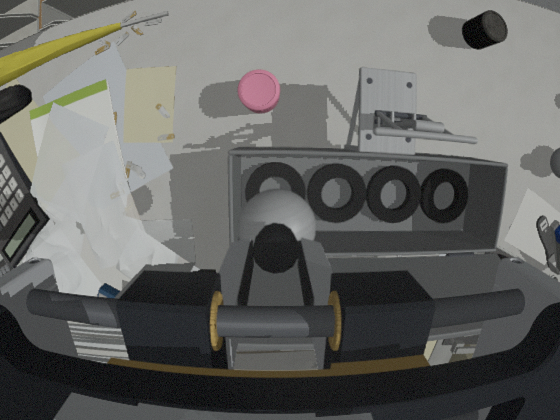

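```bash
cat > fit2.py <<'E'
from h import *
I=optics.camera_info("wrist")
pw=[((-58,-170,92),(230,150)),((-58,170,92),(507,162)),((0,-120,20),(275,190)),((0,-40,20),(336,192.5)),((0,40,20),(393.5,194)),((0,120,20),(443.5,195))]
def w(p,P): c,s=np.cos(p[2]),np.sin(p[2]);return np.array([p[0]+c*P[0]-s*P[1],p[1]+s*P[0]+c*P[1],P[2]])
f=lambda p:np.ravel([proj("wrist",w(p,P),I)-np.array(u) for P,u in pw])
p=least_squares(f,[603,-138,-.09]).x;print(p.round(3),f(p).round(1).tolist())
print("cups",[w(p,(0,y,20)).round(1).tolist() for y in(-120,-40,40,120)])
print([onz("wrist",u,20,I).round(1).tolist() for P,u in pw[2:]])
E
python3 fit2.py
```

```text
[ 6.05785e+02 -1.37985e+02 -9.70000e-02] [-3.3, -1.8, 1.1, 0.1, -0.5, 1.8, 0.9, 0.2, 1.3, 0.0, 2.2, 0.5]
cups [[594.1, -257.4, 20.0], [601.9, -177.8, 20.0], [609.7, -98.2, 20.0], [617.4, -18.6, 20.0]]
[[591.8, -256.6, 20.0], [601.5, -178.9, 20.0], [609.5, -100.1, 20.0], [616.4, -22.3, 20.0]]
```

```bash
python3 -m crank '[[-0.012,0,0.15,0,0,0],[-0.012,0,0.3,0,0,0],[-0.012,0,0.4,0,0,0],[-0.012,0,0.48,0,0,0],[-0.012,0,0.52,0,0,0],[-0.012,0,0.535,0,0,0],[-0.012,0,0.535,0,0,0]]'; python3 -m crank '[[0,0,0.005,0,0,0],[0,0,0.01,0,0,0],[0,0,0.01,0,0,0]]'; python3 -c "
from h import *
st()"
```

```text
time: 18.3
tool_pos: [595.0, -258.0, 67.1]
eef_rot: [0.132, 3.138, -0.0]
wrist_force: [0.5, -0.1, -2.4]
width: 26.1
time: 18.68
tool_pos: [595.0, -258.6, 64.0]
eef_rot: [0.133, 3.137, -0.001]
wrist_force: [1.9, -0.2, -0.3]
width: 26.5
t 18.68 tcp [ 595.  -258.6   64. ] F [ 1.9 -0.2 -0.3] w 26.5 J [-0.52  0.47  1.52  0.    1.16 -2.  ]
```

```bash
python3 -m crank '[[0,0,0.003,0,0,0],[0,0,0.003,0,0,0]]' -0.05;python3 -m crank '[[0,0,0,0,0,0],[0,0,-0.05,0,0,0],[0,0,-0.2,0,0,0],[0,0,-0.4,0,0,0],[0,0,-0.54,0,0,0],[0,0,-0.54,0,0,0]]'; python3 w.py i; python3 -c "
from h import *
a=rel(605,-20,225,1.484)
im=cv2.imread('pics/i.png');cv2.imwrite('pics/i2.png',im[130:330,180:520])"
```

```text
time: 18.92
tool_pos: [594.5, -258.4, 62.8]
eef_rot: [0.133, 3.138, -0.0]
wrist_force: [-0.3, -0.3, 1.1]
width: 42.6
time: 19.68
tool_pos: [596.7, -259.5, 230.3]
eef_rot: [0.133, 3.13, -0.007]
wrist_force: [0.0, 0.0, 0.1]
width: 44.9
t 19.68 tcp [ 596.7 -259.5  230.3] F [0.  0.  0.1] w 44.9 J [-0.52  0.37  1.26  0.    1.51 -2.  ]
mask [ 598. -257.   35.] knob [ 604.4 -260.9   70. ] 518 0.61
pin [863.7 106.2  28. ] 0.68
pin [ 596. -258.   28.] 0.65
pin [ 601.9 -182.7   28. ] 0.28
rel [0.0296, 0.7932, -0.0035, 0.0003, -0.0005, 0.0006] t 19.82
```

View pics/i2.png

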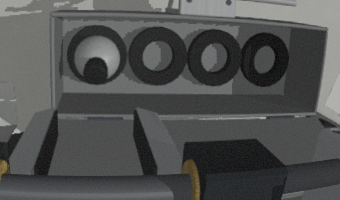

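```bash
python3 -m crank '[[0,0.2,0,0,0,0],[0.03,0.4,0,0,0,0],[0.03,0.6,0,0,0,0],[0.03,0.8,0,0,0,0],[0.03,0.98,0,0,0,0],[0.03,0.98,0,0,0,0]]' 0.06;python3 -m crank '[[0.15,0.2,0,0,0,0],[0.3,0.4,0.05,0,0,0],[0.45,0.6,0.1,0,0,0],[0.56,0.8,0.2,0,0,0],[0.56,0.93,0.26,0,0,0],[0.56,0.93,0.26,0,0,0],[0.56,0.93,0.26,0,0,0]]'; python3 w.py j
```

```text
time: 20.58
tool_pos: [609.1, 39.3, 222.5]
eef_rot: [-0.125, -3.135, -0.002]
wrist_force: [-0.0, 1.0, 0.5]
width: 49.9
time: 21.45
tool_pos: [465.1, 327.3, 144.2]
eef_rot: [-0.13, -3.135, 0.005]
wrist_force: [0.0, -0.2, -0.1]
width: 49.5
t 21.45 tcp [465.1 327.3 144.2] F [ 0.  -0.2 -0.1] w 49.5 J [ 0.49  0.29  1.58 -0.    1.27 -1.  ]
mask [466. 329.  35.] knob [467.5 326.7  70. ] 786 0.88
mask [553. 358.  35.] knob [549.7 362.   70. ] 241 0.65
pin [557.7 368.4  28. ] 0.83
pin [466.9 327.4  28. ] 0.7
```

```bash
python3 -m crank '[[-0.003,0,0.1,0,0,0],[-0.003,0,0.2,0,0,0],[-0.003,0,0.27,0,0,0],[-0.003,0,0.312,0,0,0],[-0.003,0,0.312,0,0,0],[-0.003,0,0.312,0,0,0]]'; python3 -m crank '[[0,0,0,0,0,0],[0,0,0,0,0,0],[0,0,0,0,0,0]]' -0.4 20;python3 -m crank '[[0,0,0,0,0,0],[0,0,0,0,0,0]]' -0.6 30;python3 -m crank '[[0,0,-0.03,0,0,0],[0,0,-0.1,0,0,0],[0,0,-0.2,0,0,0],[0,0,-0.35,0,0,0],[0,0,-0.55,0,0,0],[0,0,-0.59,0,0,0],[0,0,-0.59,0,0,0]]'; python3 -c "
from h import *
rel(612,0,228,1.484)
a=rel(603,-178.5,228,1.484)"
```

```text
time: 22.35
tool_pos: [468.5, 327.6, 54.0]
eef_rot: [0.134, 3.137, 0.002]
wrist_force: [-0.3, -0.3, 0.2]
width: 49.8
time: 22.72
tool_pos: [467.6, 327.7, 53.3]
eef_rot: [0.133, 3.138, 0.001]
wrist_force: [-0.1, -0.7, -0.8]
width: 28.6
time: 22.98
tool_pos: [467.6, 327.7, 53.2]
eef_rot: [0.133, 3.138, 0.0]
wrist_force: [-0.6, -0.1, 2.2]
width: 25.0
time: 23.85
tool_pos: [467.3, 327.5, 230.0]
eef_rot: [0.133, 3.138, 0.0]
wrist_force: [0.2, 0.4, -1.8]
width: 25.4
rel [-0.573, -1.0468, 0.0066, 0.0001, 0.0001, 0.0007] t 23.85
rel [-0.5935, -1.6422, 0.0065, 0.0001, 0.0001, 0.0007] t 23.85
```

```bash
python3 -m crank '[[-0.15,-0.15,0,0,0,0],[-0.3,-0.35,0,0,0,0],[-0.45,-0.55,0,0,0,0],[-0.55,-0.72,0,0,0,0],[-0.57,-0.88,0,0,0,0],[-0.58,-1,0,0,0,0],[-0.58,-1,0,0,0,0],[-0.58,-1,0,0,0,0]]';python3 -m crank '[[0,-0.15,0,0,0,0],[-0.01,-0.3,0,0,0,0],[-0.01,-0.45,0,0,0,0],[-0.013,-0.55,0,0,0,0],[-0.013,-0.64,0,0,0,0],[-0.013,-0.64,0,0,0,0],[-0.013,-0.64,0,0,0,0]]'; python3 -c "
from h import *
a=rel(603,-178.5,110,1.484);a=rel(603,-178.5,69,1.484);st()"
```

```text
time: 24.85
tool_pos: [614.6, 14.5, 228.3]
eef_rot: [-0.133, -3.136, -0.002]
wrist_force: [-1.0, -0.6, 0.4]
width: 19.0
time: 25.72
tool_pos: [603.2, -175.6, 229.6]
eef_rot: [-0.13, -3.138, -0.002]
wrist_force: [-0.2, 0.0, 0.6]
width: 18.8
rel [-0.0004, -0.0103, 0.3987, 0.0005, -0.0002, 0.0012] t 25.73
rel [-0.0005, -0.0105, 0.5353, 0.0005, -0.0002, 0.0012] t 25.73
t 25.73 tcp [ 603.2 -175.6  229.6] F [-0.2  0.   0.6] w 18.8 J [-0.39  0.34  1.3   0.    1.5  -1.88]
```

Run:
```python
from h import *
for c in("top","scene","wrist"):
    I=optics.camera_info(c);snap(c,"k_"+c)
    print(c,[(np.round(d['uv']).tolist(),onz(c,d['uv'],28,I).round().tolist(),round(d['p'],2)) for d in optics.pinpoint(c,'weight_1')])
a=cv2.imread("pics/k_top.png")[100:330,90:490];b=cv2.imread("pics/k_scene.png")[130:360,130:530]
cv2.imwrite("pics/k.png",cv2.resize(np.vstack([a,b]),None,fx=1.3,fy=1.3))
```

```text
top [([399.0, 222.0], [592.0, -263.0, 28.0], 0.81), ([212.0, 255.0], [501.0, 248.0, 28.0], 0.74), ([170.0, 235.0], [555.0, 363.0, 28.0], 0.74), ([221.0, 228.0], [577.0, 224.0, 28.0], 0.54)]
scene [([383.0, 275.0], [612.0, -256.0, 28.0], 0.88), ([214.0, 202.0], [516.0, 257.0, 28.0], 0.74), ([267.0, 180.0], [689.0, 199.0, 28.0], 0.7), ([237.0, 194.0], [584.0, 228.0, 28.0], 0.55), ([199.0, 180.0], [551.0, 364.0, 28.0], 0.54)]
wrist [([538.0, 116.0], [513.0, 245.0, 28.0], 0.86), ([209.0, 186.0], [592.0, -259.0, 28.0], 0.61), ([535.0, 154.0], [572.0, 236.0, 28.0], 0.58)]
```

View pics/k.png

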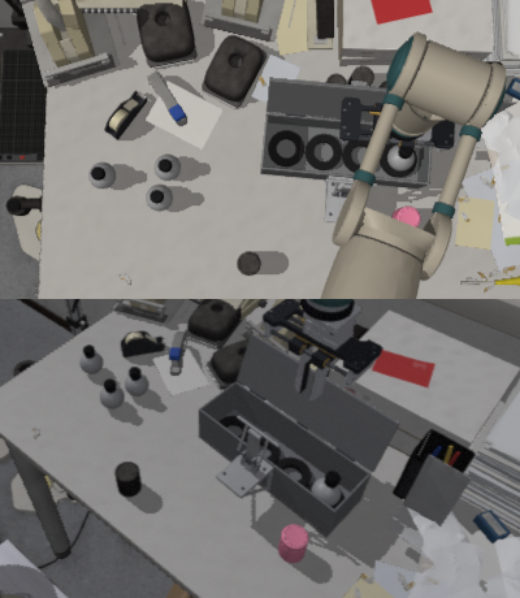

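```bash
python3 -m crank '[[0,0.2,0,0,0,0],[0.02,0.4,0,0,0,0],[0.02,0.6,0,0,0,0],[0.15,0.8,0,0,0,0],[0.3,0.95,0.04,0,0,0],[0.3,0.95,0.04,0,0,0]]' 0.06;python3 -m crank '[[0.1,0.2,0.05,0,0,0],[0.15,0.43,0.2,0,0,0],[0.15,0.43,0.25,0,0,0],[0.15,0.43,0.25,0,0,0],[0.15,0.43,0.25,0,0,0]]'; python3 w.py l
```

```text
time: 26.78
tool_pos: [534.5, 116.8, 217.8]
eef_rot: [-0.126, -3.137, -0.001]
wrist_force: [0.6, -0.6, 0.6]
width: 49.7
time: 27.4
tool_pos: [505.0, 245.4, 143.9]
eef_rot: [0.134, 3.137, -0.0]
wrist_force: [0.8, -0.2, -0.4]
width: 50.0
t 27.4 tcp [505.  245.4 143.9] F [ 0.8 -0.2 -0.4] w 50.0 J [ 0.33  0.28  1.6  -0.    1.26 -1.16]
mask [511. 247.  35.] knob [511.6 246.4  70. ] 786 0.98
mask [576. 233.  35.] knob [573.6 230.8  70. ] 726 0.91
mask [559. 368.  35.] knob [557.1 364.4  70. ] 693 0.62
pin [575.4 229.9  28. ] 0.9
pin [511.8 247.   28. ] 0.78
pin [559.3 367.8  28. ] 0.66
```

```bash
python3 -m crank '[[-0.02,0.005,0.1,0,0,0],[-0.02,0.005,0.2,0,0,0],[-0.02,0.005,0.27,0,0,0],[-0.02,0.005,0.322,0,0,0],[-0.02,0.005,0.322,0,0,0],[-0.02,0.005,0.322,0,0,0]]'; python3 -m crank '[[0,0,0,0,0,0],[0,0,0,0,0,0],[0,0,0,0,0,0]]' -0.4 20;python3 -c "
from h import *
st()"
```

```text
time: 28.3
tool_pos: [510.7, 247.3, 47.3]
eef_rot: [0.133, 3.137, 0.001]
wrist_force: [-0.5, 0.4, 0.9]
width: 49.7
time: 28.68
tool_pos: [509.9, 247.3, 46.7]
eef_rot: [0.133, 3.138, 0.0]
wrist_force: [-0.9, -0.4, 0.6]
width: 28.4
t 28.68 tcp [509.9 247.3  46.7] F [-0.9 -0.4  0.6] w 28.4 J [ 0.33  0.37  1.73  0.    1.04 -1.16]
```

```bash
python3 -m crank '[[0,0,0,0,0,0],[0,0,0,0,0,0],[0,0,0,0,0,0]]' -0.6 35;python3 -m crank '[[0,0,-0.03,0,0,0],[0,0,-0.1,0,0,0],[0,0,-0.2,0,0,0],[0,0,-0.35,0,0,0],[0,0,-0.55,0,0,0],[0,0,-0.61,0,0,0],[0,0,-0.61,0,0,0],[0,0,-0.61,0,0,0]]'; python3 -c "
from h import *
rel(612,0,228,1.484)
a=rel(603,-178.5,228,1.484)"
```

```text
time: 29.05
tool_pos: [509.9, 247.3, 46.6]
eef_rot: [0.133, 3.138, 0.0]
wrist_force: [-0.5, -0.1, 2.1]
width: 26.6
time: 30.05
tool_pos: [508.6, 246.8, 227.8]
eef_rot: [-0.133, -3.136, 0.002]
wrist_force: [0.3, -1.6, -2.7]
width: 26.8
rel [-0.4132, -0.7905, -0.0009, -0.0004, -0.0009, 0.0006] t 30.05
rel [-0.4336, -1.3859, -0.0003, -0.0004, -0.0009, 0.0006] t 30.05
```

Held. TCP is 18.7 above the ball origin, so place at TCP z of about 58.

```bash
python3 -m crank '[[-0.15,-0.15,-0.02,0,0,0],[-0.28,-0.33,-0.02,0,0,0],[-0.38,-0.5,-0.02,0,0,0],[-0.41,-0.66,-0.02,0,0,0],[-0.42,-0.82,-0.02,0,0,0],[-0.43,-0.97,-0.02,0,0,0],[-0.43,-0.97,-0.02,0,0,0]]';python3 -m crank '[[0,-0.15,0,0,0,0],[0,-0.3,0,0,0,0],[0,-0.38,0,0,0,0],[0,-0.415,0,0,0,0],[0,-0.415,0,0,0,0],[0,-0.415,0,0,0,0]]'; python3 -c "
from h import *
a=rel(603,-178.5,62,1.484);st()"
```

```text
time: 30.92
tool_pos: [612.5, -57.0, 232.8]
eef_rot: [-0.14, -3.134, 0.001]
wrist_force: [-0.7, 0.9, -3.8]
width: 27.1
time: 31.68
tool_pos: [603.3, -176.2, 235.4]
eef_rot: [0.131, 3.139, 0.002]
wrist_force: [0.2, -0.2, -2.7]
width: 27.0
rel [0.0002, -0.0085, 0.5778, 0.0004, -0.0, 0.0011] t 31.68
t 31.68 tcp [ 603.3 -176.2  235.4] F [ 0.2 -0.2 -2.7] w 27.0 J [-0.4   0.34  1.29  0.    1.51 -1.88]
```

```bash
python3 -m crank '[[0,-0.008,0.15,0,0,0],[0,-0.008,0.3,0,0,0],[0,-0.008,0.42,0,0,0],[0,-0.008,0.51,0,0,0],[0,-0.008,0.56,0,0,0],[0,-0.008,0.575,0,0,0],[0,-0.008,0.578,0,0,0]]'; python3 -m crank '[[0,0,0.006,0,0,0],[0,0,0.01,0,0,0],[0,0,0.01,0,0,0]]'; python3 -c "
from h import *
st()"
```

```text
time: 32.55
tool_pos: [603.7, -180.1, 62.7]
eef_rot: [0.132, 3.137, -0.001]
wrist_force: [-0.2, 0.1, -2.8]
width: 26.6
time: 32.92
tool_pos: [603.0, -180.2, 59.2]
eef_rot: [0.133, 3.138, -0.0]
wrist_force: [0.7, -0.3, -2.6]
width: 27.1
t 32.92 tcp [ 603.  -180.2   59.2] F [ 0.7 -0.3 -2.6] w 27.1 J [-0.4   0.44  1.57  0.    1.13 -1.89]
```

```bash
python3 -m crank '[[0,0.003,0.004,0,0,0],[0,0.003,0.007,0,0,0],[0,0.003,0.007,0,0,0]]'; python3 -m crank '[[0,0,0,0,0,0],[0,0,0,0,0,0]]' -0.05;python3 -m crank '[[0,0,0,0,0,0],[0,0,-0.05,0,0,0],[0,0,-0.2,0,0,0],[0,0,-0.4,0,0,0],[0,0,-0.56,0,0,0],[0,0,-0.56,0,0,0]]'; python3 w.py m1; python3 -c "
from h import *
a=rel(603,-20,225,1.484);a=rel(572,232,225,1.484)"
```

```text
time: 33.3
tool_pos: [603.2, -179.7, 58.0]
eef_rot: [0.133, 3.138, -0.001]
wrist_force: [-2.2, -0.8, 4.8]
width: 26.8
time: 33.55
tool_pos: [603.2, -179.0, 56.6]
eef_rot: [0.133, 3.138, 0.001]
wrist_force: [-0.1, -1.0, -0.3]
width: 42.8
time: 34.3
tool_pos: [605.7, -180.3, 231.0]
eef_rot: [0.132, 3.128, -0.006]
wrist_force: [0.4, 0.4, -0.7]
width: 44.6
t 34.3 tcp [ 605.7 -180.3  231. ] F [ 0.4  0.4 -0.7] w 44.6 J [-0.4   0.34  1.3   0.    1.49 -1.89]
mask [577. 236.  35.] knob [575.1 223.7  70. ] 269 0.78
mask [ 604. -179.   35.] knob [ 602.3 -180.6   70. ] 455 0.74
mask [ 598. -256.   35.] knob [ 603.3 -260.3   70. ] 513 0.67
pin [575.2 231.4  28. ] 0.87
pin [ 602.7 -177.1   28. ] 0.65
pin [620.5 -21.9  28. ] 0.18
rel [0.0423, 0.528, -0.0025, 0.0002, -0.0005, 0.0007] t 34.45
rel [0.2164, 1.3562, -0.0017, 0.0002, -0.0005, 0.0007] t 34.45
```

```bash
python3 -m crank '[[0,0.2,0,0,0,0],[0.02,0.4,0,0,0,0],[0.04,0.6,0,0,0,0],[0.1,0.8,0,0,0,0],[0.16,0.98,0.04,0,0,0],[0.16,0.98,0.04,0,0,0]]' 0.06;python3 -m crank '[[0.03,0.2,0.05,0,0,0],[0.06,0.375,0.2,0,0,0],[0.06,0.375,0.26,0,0,0],[0.06,0.375,0.26,0,0,0],[0.06,0.375,0.26,0,0,0]]'; python3 w.py n
```

```text
time: 35.2
tool_pos: [576.8, 121.5, 210.0]
eef_rot: [-0.124, -3.133, -0.001]
wrist_force: [0.3, -0.6, 0.6]
width: 49.8
time: 35.83
tool_pos: [572.4, 230.3, 135.1]
eef_rot: [0.135, 3.138, -0.001]
wrist_force: [0.6, 0.1, 0.5]
width: 49.8
t 35.83 tcp [572.4 230.3 135.1] F [0.6 0.1 0.5] w 49.8 J [ 0.27  0.37  1.49 -0.    1.28 -1.21]
mask [576. 234.  35.] knob [575.4 230.7  70. ] 835 0.7
mask [560. 370.  35.] knob [559.  364.2  70. ] 833 0.58
pin [559.6 367.9  28. ] 0.58
pin [576.  231.8  28. ] 0.56
```

```bash
python3 -m crank '[[-0.009,0.005,0.1,0,0,0],[-0.009,0.005,0.2,0,0,0],[-0.009,0.005,0.26,0,0,0],[-0.009,0.005,0.292,0,0,0],[-0.009,0.005,0.292,0,0,0],[-0.009,0.005,0.292,0,0,0]]'; python3 -m crank '[[0,0,0,0,0,0],[0,0,0,0,0,0],[0,0,0,0,0,0]]' -0.4 20;python3 -m crank '[[0,0,0,0,0,0],[0,0,0,0,0,0],[0,0,0,0,0,0]]' -0.6 35;python3 -m crank '[[0,0,-0.03,0,0,0],[0,0,-0.1,0,0,0],[0,0,-0.2,0,0,0],[0,0,-0.35,0,0,0],[0,0,-0.55,0,0,0],[0,0,-0.61,0,0,0],[0,0,-0.61,0,0,0],[0,0,-0.61,0,0,0]]'; python3 -c "
from h import *
rel(612,0,228,1.484)
a=rel(610.3,-99,228,1.484)"
```

```text
time: 36.72
tool_pos: [575.3, 232.8, 48.4]
eef_rot: [0.133, 3.137, 0.001]
wrist_force: [0.3, -0.3, -0.7]
width: 49.7
time: 37.1
tool_pos: [574.5, 232.7, 47.5]
eef_rot: [0.133, 3.138, 0.0]
wrist_force: [0.6, 0.6, 0.1]
width: 28.7
time: 37.48
tool_pos: [574.6, 232.7, 47.4]
eef_rot: [0.133, 3.138, 0.0]
wrist_force: [-0.8, -0.8, 2.6]
width: 26.5
time: 38.48
tool_pos: [573.3, 232.4, 228.6]
eef_rot: [-0.133, -3.136, 0.001]
wrist_force: [-0.1, -0.1, -3.1]
width: 26.6
rel [-0.1941, -0.7608, 0.0022, -0.0003, -0.001, 0.0007] t 38.48
rel [-0.2164, -1.0901, 0.0025, -0.0003, -0.001, 0.0007] t 38.48
```

```bash
python3 -m crank '[[-0.08,-0.17,-0.02,0,0,0],[-0.15,-0.35,-0.02,0,0,0],[-0.19,-0.52,-0.02,0,0,0],[-0.2,-0.7,-0.02,0,0,0],[-0.21,-0.86,-0.02,0,0,0],[-0.216,-0.97,-0.02,0,0,0],[-0.216,-0.97,-0.02,0,0,0],[-0.216,-0.97,-0.02,0,0,0]]';python3 -m crank '[[0,-0.08,0.1,0,0,0],[0,-0.118,0.2,0,0,0],[0,-0.118,0.3,0,0,0],[0,-0.118,0.3,0,0,0]]'; python3 -c "
from h import *
a=rel(610.3,-99,63,1.484);st()"
```

```text
time: 39.48
tool_pos: [613.7, -62.1, 234.8]
eef_rot: [-0.133, -3.136, -0.002]
wrist_force: [-0.3, -0.4, -2.4]
width: 26.5
time: 39.98
tool_pos: [609.0, -96.0, 143.3]
eef_rot: [-0.131, -3.132, -0.004]
wrist_force: [-0.3, -0.3, -2.8]
width: 26.6
rel [-0.0071, -0.0101, 0.2677, 0.0006, -0.0022, 0.0011] t 39.98
t 39.98 tcp [609.  -96.  143.3] F [-0.3 -0.3 -2.8] w 26.6 J [-0.27  0.37  1.47  0.    1.31 -1.76]
```

```bash
python3 -m crank '[[-0.004,-0.008,0.1,0,0,0],[-0.004,-0.008,0.18,0,0,0],[-0.004,-0.008,0.24,0,0,0],[-0.004,-0.008,0.265,0,0,0],[-0.004,-0.008,0.276,0,0,0],[-0.004,-0.008,0.276,0,0,0],[-0.004,-0.008,0.276,0,0,0]]'; python3 -c "
from h import *
st()"
```

```text
time: 40.85
tool_pos: [613.0, -100.6, 64.3]
eef_rot: [0.133, 3.137, -0.0]
wrist_force: [0.1, -0.1, -3.0]
width: 26.6
t 40.85 tcp [ 613.  -100.6   64.3] F [ 0.1 -0.1 -3. ] w 26.6 J [-0.27  0.43  1.58  0.    1.13 -1.76]
```

```bash
python3 -m crank '[[0.009,0.004,0.01,0,0,0],[0.009,0.004,0.016,0,0,0],[0.009,0.004,0.02,0,0,0],[0.009,0.004,0.02,0,0,0]]'; python3 -m crank '[[0,0,0,0,0,0],[0,0,0,0,0,0]]' -0.05;python3 -m crank '[[0,0,0,0,0,0],[0,0,-0.05,0,0,0],[0,0,-0.2,0,0,0],[0,0,-0.4,0,0,0],[0,0,-0.56,0,0,0],[0,0,-0.56,0,0,0]]'; python3 w.py o; python3 -c "
from h import *
a=rel(603,-20,225,1.484);a=rel(558.5,366.5,225,1.484)"
```

```text
time: 41.35
tool_pos: [609.9, -98.9, 58.3]
eef_rot: [0.133, 3.138, 0.001]
wrist_force: [-1.7, 1.2, 4.4]
width: 27.0
time: 41.6
tool_pos: [610.2, -99.5, 57.4]
eef_rot: [0.133, 3.138, -0.001]
wrist_force: [1.3, -0.8, -0.3]
width: 42.8
time: 42.35
tool_pos: [612.6, -99.9, 231.5]
eef_rot: [0.133, 3.128, -0.004]
wrist_force: [-0.1, 0.1, -0.1]
width: 44.6
t 42.35 tcp [612.6 -99.9 231.5] F [-0.1  0.1 -0.1] w 44.6 J [-0.27  0.32  1.33  0.    1.48 -1.76]
mask [ 601. -181.   35.] knob [ 602.  -181.1   70. ] 464 0.91
mask [ 599. -261.   35.] knob [ 602.7 -261.2   70. ] 481 0.89
mask [611. -97.  35.] knob [610.7 -97.9  70. ] 452 0.61
pin [ 594.9 -261.9   28. ] 0.86
pin [609.3 -96.6  28. ] 0.79
pin [ 601.9 -177.7   28. ] 0.64
rel [0.0423, 0.2605, -0.0006, 0.0001, -0.0004, 0.0006] t 42.5
rel [0.2992, 1.5317, 0.0002, 0.0001, -0.0004, 0.0006] t 42.5
```

```bash
python3 -m crank '[[0,0.2,0,0,0,0],[0.02,0.4,0,0,0,0],[0.06,0.6,0,0,0,0],[0.12,0.8,0,0,0,0],[0.2,1,0.04,0,0,0],[0.2,1,0.04,0,0,0],[0.2,1,0.04,0,0,0]]' 0.06;python3 -m crank '[[0.05,0.2,0.05,0,0,0],[0.09,0.4,0.2,0,0,0],[0.1,0.53,0.26,0,0,0],[0.1,0.53,0.26,0,0,0],[0.1,0.53,0.26,0,0,0],[0.1,0.53,0.26,0,0,0]]'; python3 w.py q
```

```text
time: 43.38
tool_pos: [574.6, 204.6, 211.9]
eef_rot: [-0.131, -3.136, 0.003]
wrist_force: [-0.0, -0.2, -0.3]
width: 49.8
time: 44.12
tool_pos: [560.3, 364.1, 136.6]
eef_rot: [0.137, 3.137, 0.0]
wrist_force: [0.1, -0.4, 0.5]
width: 49.7
t 44.12 tcp [560.3 364.1 136.6] F [ 0.1 -0.4  0.5] w 49.7 J [ 0.47  0.44  1.37 -0.    1.33 -1.01]
mask [587.  36.  35.] knob [566.7  68.3  70. ] 1126 0.64
mask [560. 367.  35.] knob [559.7 367.4  70. ] 818 0.61
pin [558.2 366.4  28. ] 0.94
pin [385.6  85.   28. ] 0.62
```

```bash
python3 -m crank '[[0.004,0.009,0.1,0,0,0],[0.004,0.009,0.2,0,0,0],[0.004,0.009,0.26,0,0,0],[0.004,0.009,0.297,0,0,0],[0.004,0.009,0.297,0,0,0],[0.004,0.009,0.297,0,0,0]]'; python3 -m crank '[[0,0,0,0,0,0],[0,0,0,0,0,0],[0,0,0,0,0,0]]' -0.4 20;python3 -m crank '[[0,0,0,0,0,0],[0,0,0,0,0,0],[0,0,0,0,0,0]]' -0.6 35;python3 -m crank '[[0,0,-0.03,0,0,0],[0,0,-0.1,0,0,0],[0,0,-0.2,0,0,0],[0,0,-0.35,0,0,0],[0,0,-0.55,0,0,0],[0,0,-0.61,0,0,0],[0,0,-0.61,0,0,0],[0,0,-0.61,0,0,0]]'; python3 -c "
from h import *
rel(617.2,70,228,1.484)
a=rel(617.2,-20.5,228,1.484)"
```

```text
time: 45.02
tool_pos: [558.8, 369.0, 47.4]
eef_rot: [0.133, 3.137, 0.002]
wrist_force: [-0.5, -0.3, -0.4]
width: 49.6
time: 45.4
tool_pos: [558.1, 368.7, 46.7]
eef_rot: [0.133, 3.138, 0.0]
wrist_force: [-0.1, 0.7, -0.5]
width: 28.2
time: 45.78
tool_pos: [558.1, 368.7, 46.6]
eef_rot: [0.133, 3.138, 0.0]
wrist_force: [0.8, -0.2, 1.6]
width: 26.8
time: 46.78
tool_pos: [557.0, 368.1, 227.6]
eef_rot: [-0.133, -3.136, 0.002]
wrist_force: [0.7, -0.1, -2.7]
width: 26.7
rel [-0.2841, -0.9732, -0.0004, -0.0005, -0.0009, 0.0007] t 46.77
rel [-0.3096, -1.2738, 0.0001, -0.0005, -0.0009, 0.0007] t 46.77
```

```bash
python3 -m crank '[[-0.08,-0.17,-0.02,0,0,0],[-0.17,-0.35,-0.02,0,0,0],[-0.23,-0.52,-0.02,0,0,0],[-0.26,-0.7,-0.02,0,0,0],[-0.28,-0.86,-0.02,0,0,0],[-0.3,-1,-0.02,0,0,0],[-0.3,-1,-0.02,0,0,0],[-0.3,-1,-0.02,0,0,0]]';python3 -m crank '[[0,-0.14,0,0,0,0],[0,-0.24,0.1,0,0,0],[0,-0.267,0.2,0,0,0],[0,-0.267,0.3,0,0,0],[0,-0.267,0.4,0,0,0],[0,-0.267,0.4,0,0,0],[0,-0.267,0.4,0,0,0]]'; python3 -c "
from h import *
a=rel(617.2,-20.5,63,1.484);st()"
```

```text
time: 47.78
tool_pos: [621.5, 62.6, 233.9]
eef_rot: [-0.134, -3.136, -0.002]
wrist_force: [0.2, 0.9, -2.9]
width: 26.8
time: 48.65
tool_pos: [616.3, -16.8, 116.2]
eef_rot: [0.131, 3.138, 0.0]
wrist_force: [0.1, 0.2, -1.9]
width: 27.0
rel [-0.0038, -0.0122, 0.1772, 0.0001, 0.0004, 0.0011] t 48.65
t 48.65 tcp [616.3 -16.8 116.2] F [ 0.1  0.2 -1.9] w 27.0 J [-0.14  0.38  1.52  0.    1.24 -1.63]
```

```bash
python3 -m crank '[[-0.003,-0.01,0.08,0,0,0],[-0.003,-0.01,0.13,0,0,0],[-0.003,-0.01,0.165,0,0,0],[-0.003,-0.01,0.175,0,0,0],[-0.003,-0.01,0.175,0,0,0],[-0.003,-0.01,0.175,0,0,0]]'; python3 -c "
from h import *
rel(617,-20,58.3,1.484);st()"
```

```text
time: 49.4
tool_pos: [616.7, -20.8, 63.5]
eef_rot: [0.133, 3.137, -0.0]
wrist_force: [-0.4, 0.4, -1.8]
width: 26.4
rel [-0.0008, 0.0029, 0.0174, 0.0, 0.0004, 0.0006] t 49.4
t 49.4 tcp [616.7 -20.8  63.5] F [-0.4  0.4 -1.8] w 26.4 J [-0.15  0.42  1.59  0.    1.12 -1.63]
```

```bash
python3 -m crank '[[0,0.003,0.008,0,0,0],[0,0.003,0.014,0,0,0],[0,0.003,0.017,0,0,0],[0,0.003,0.017,0,0,0]]'; python3 -m crank '[[0,0,0,0,0,0],[0,0,0,0,0,0]]' -0.05;python3 -m crank '[[0,0,0,0,0,0],[0,0,-0.05,0,0,0],[0,0,-0.2,0,0,0],[0,0,-0.3,0,0,0],[0,-0.1,-0.4,0,0,0],[0,-0.3,-0.4,0,0,0],[0.01,-0.4,-0.4,0,0,0],[0.01,-0.4,-0.4,0,0,0]]'; python3 w.py r; python3 -c "
from h import *
im=cv2.imread('pics/r.png');cv2.imwrite('pics/r2.png',cv2.resize(im[120:330,110:450],None,fx=2,fy=2,interpolation=2))"
```

```text
time: 49.9
tool_pos: [616.3, -19.7, 57.8]
eef_rot: [0.133, 3.139, 0.001]
wrist_force: [-0.5, 0.5, -1.8]
width: 26.5
time: 50.15
tool_pos: [616.6, -20.0, 58.2]
eef_rot: [0.133, 3.138, -0.0]
wrist_force: [0.6, -0.2, 1.1]
width: 42.8
time: 51.15
tool_pos: [603.0, -141.4, 178.9]
eef_rot: [0.138, 3.137, -0.001]
wrist_force: [0.2, -0.4, 0.8]
width: 44.3
t 51.15 tcp [ 603.  -141.4  178.9] F [ 0.2 -0.4  0.8] w 44.3 J [-0.34  0.34  1.42 -0.    1.38 -1.83]
mask [620. -17.  35.] knob [620.9 -17.4  70. ] 617 0.97
mask [ 601. -179.   35.] knob [ 602.3 -180.9   70. ] 633 0.58
mask [610. -96.  35.] knob [610.8 -96.9  70. ] 632 0.58
mask [ 600. -259.   35.] knob [ 603.3 -262.1   70. ] 643 0.57
mask [ 618. -142.   35.] knob [ 587.2 -149.8   70. ] 6345 0.47
pin [ 602.3 -181.    28. ] 0.93
pin [619.6 -16.3  28. ] 0.68
pin [ 592.  -262.1   28. ] 0.65
pin [612.  -97.3  28. ] 0.58
pin [386.4  44.   28. ] 0.53
```

View pics/r2.png

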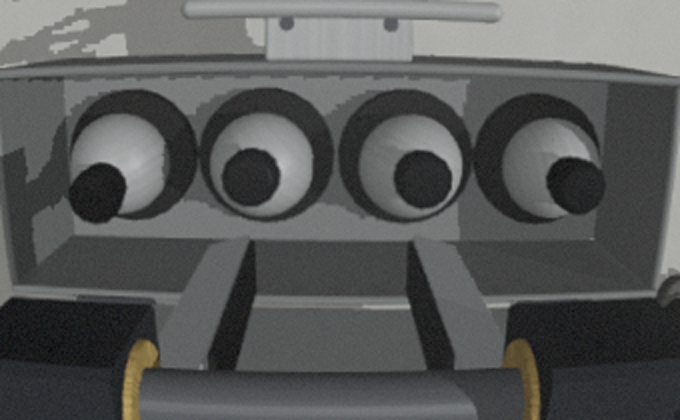

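```bash
python3 -m crank '[[-0.01,-0.15,0,0,0,0],[-0.024,-0.3,0,0,0,0],[-0.024,-0.395,0.05,0,0,0],[-0.024,-0.395,0.2,0,0,0],[-0.024,-0.395,0.33,0,0,0],[-0.024,-0.395,0.39,0,0,0],[-0.024,-0.395,0.39,0,0,0],[-0.024,-0.395,0.39,0,0,0]]' 0.06; python3 -c "
from h import *
rel(601,-260,59,1.484);st()"
```

```text
time: 52.3
tool_pos: [601.3, -257.4, 61.8]
eef_rot: [0.131, 3.137, -0.001]
wrist_force: [1.1, -0.6, 0.0]
width: 49.5
rel [0.0003, -0.0088, 0.0094, -0.0002, 0.0005, 0.001] t 52.3
t 52.3 tcp [ 601.3 -257.4   61.8] F [ 1.1 -0.6  0. ] w 49.5 J [-0.51  0.47  1.51  0.    1.16 -2.  ]
```

```bash
python3 -m crank '[[0,-0.005,0,0,0,0],[0,-0.005,0,0,0,0],[0,-0.005,0,0,0,0],[0,-0.005,0,0,0,0]]' -0.42 10; python3 -m crank '[[0.005,0,0,0,0,0],[0.01,0,0,0,0,0],[0.015,0,0,0,0,0],[0.02,0,0,0,0,0],[0.02,0,0,0,0,0]]'; python3 -m crank '[[0,0,0,0,0,0],[0,0,0,0,0,0]]' 0;python3 -m crank '[[0,0,-0.05,0,0,0],[0,0,-0.2,0,0,0],[0,0.1,-0.4,0,0,0],[0,0.3,-0.4,0,0,0],[-0.02,0.39,-0.4,0,0,0],[-0.02,0.39,-0.4,0,0,0]]'; python3 w.py s; python3 -c "
from h import *
im=cv2.imread('pics/s.png');cv2.imwrite('pics/s2.png',cv2.resize(im[120:330,110:450],None,fx=1.5,fy=1.5,interpolation=2))"
```

```text
time: 52.8
tool_pos: [600.5, -259.9, 61.3]
eef_rot: [0.133, 3.138, -0.001]
wrist_force: [0.9, -0.9, 1.9]
width: 27.2
time: 53.42
tool_pos: [596.1, -259.6, 62.3]
eef_rot: [0.133, 3.134, -0.002]
wrist_force: [3.6, -1.3, 6.2]
width: 27.6
time: 53.68
tool_pos: [592.6, -258.0, 59.7]
eef_rot: [-0.133, -3.136, -0.003]
wrist_force: [-0.5, 0.0, -0.4]
width: 43.5
time: 54.42
tool_pos: [610.2, -140.9, 181.8]
eef_rot: [0.128, 3.138, 0.0]
wrist_force: [-0.4, -0.4, 0.0]
width: 47.1
t 54.42 tcp [ 610.2 -140.9  181.8] F [-0.4 -0.4  0. ] w 47.1 J [-0.34  0.35  1.4   0.    1.39 -1.83]
mask [ 603. -180.   35.] knob [ 603.2 -181.    70. ] 643 0.87
mask [611. -97.  35.] knob [611.1 -97.6  70. ] 629 0.65
mask [620. -19.  35.] knob [620.5 -16.8  70. ] 620 0.6
mask [ 596. -262.   35.] knob [ 603.5 -261.2   70. ] 625 0.58
pin [614.2 -97.9  28. ] 0.95
pin [ 592.8 -261.6   28. ] 0.88
pin [ 599.5 -183.3   28. ] 0.79
pin [620.  -18.1  28. ] 0.76
```

View pics/s2.png

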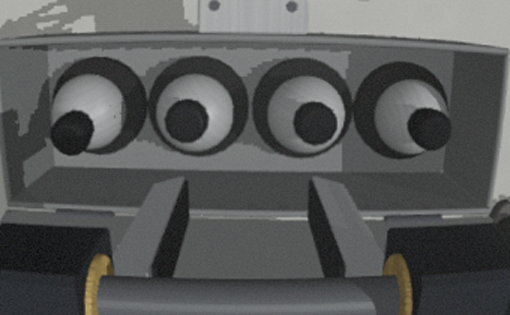

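```bash
python3 -m crank '[[-0.01,-0.15,-0.05,0,0,0],[-0.014,-0.3,-0.1,0,0,0],[-0.014,-0.395,-0.15,0,0,0],[-0.014,-0.395,-0.16,0,0,0],[-0.014,-0.395,-0.16,0,0,0],[-0.014,-0.395,-0.16,0,0,0]]' 0.06; python3 w.py u
python3 - <<'E'
from h import *
a=[cv2.resize(cv2.imread(f'pics/{n}.png')[140:240,215:345],None,fx=3,fy=3,interpolation=2) for n in('i','m1','o','u')]
cv2.imwrite('pics/v.png',np.vstack([np.hstack(a[:2]),np.hstack(a[2:])]))
E
```

```text
time: 55.32
tool_pos: [603.7, -260.0, 228.0]
eef_rot: [-0.132, -3.138, -0.002]
wrist_force: [0.1, 0.0, -0.2]
width: 49.8
t 55.33 tcp [ 603.7 -260.   228. ] F [ 0.1  0.  -0.2] w 49.8 J [-0.51  0.39  1.23  0.    1.52 -2.  ]
mask [ 600. -256.   35.] knob [ 604.7 -261.1   70. ] 567 0.96
mask [613. -95.  35.] knob [610.4 -95.7  70. ] 503 0.79
mask [622. -13.  35.] knob [620.5 -18.1  70. ] 464 0.79
pin [613.5 -92.3  28. ] 0.96
pin [618.3  -7.8  28. ] 0.82
pin [ 598.  -176.7   28. ] 0.75
pin [ 592.6 -255.2   28. ] 0.56
pin [709.9 195.9  28. ] 0.47
```

View pics/v.png

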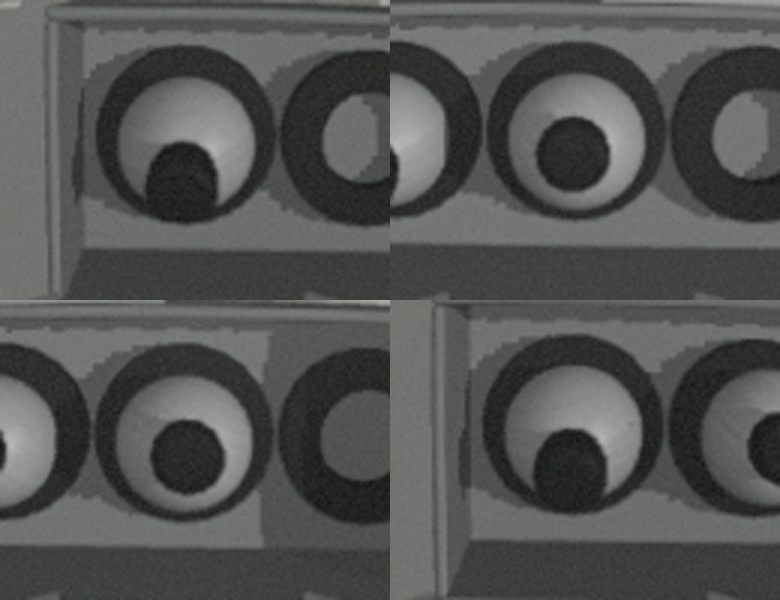

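```bash
python3 -m crank '[[-0.003,0.003,0.1,0,0,0],[-0.003,0.003,0.25,0,0,0],[-0.003,0.003,0.4,0,0,0],[-0.003,0.003,0.5,0,0,0],[-0.003,0.003,0.555,0,0,0],[-0.003,0.003,0.555,0,0,0],[-0.003,0.003,0.555,0,0,0]]'; python3 -m crank '[[0,0,0,0,0,0],[0,0,0,0,0,0],[0,0,0,0,0,0],[0,0,0,0,0,0]]' -0.5 25; python3 -m crank '[[0.01,0,-0.004,0,0,0],[0.02,0,-0.008,0,0,0],[0.03,0,-0.008,0,0,0],[0.04,0,-0.008,0,0,0],[0.045,0,-0.008,0,0,0],[0.045,0,-0.008,0,0,0]]'
```

```text
time: 56.35
tool_pos: [606.2, -260.8, 63.7]
eef_rot: [0.133, 3.136, -0.002]
wrist_force: [-1.6, -0.6, 0.3]
width: 50.0
time: 56.85
tool_pos: [605.4, -260.5, 62.9]
eef_rot: [0.133, 3.138, -0.0]
wrist_force: [0.6, 1.3, 3.2]
width: 24.0
time: 57.6
tool_pos: [591.6, -259.3, 64.8]
eef_rot: [0.133, 3.139, -0.0]
wrist_force: [1.0, 0.3, 2.9]
width: 23.3
```

```bash
python3 -m crank '[[0,0,0,0,0,0],[0,0,0,0,0,0]]' 0;python3 -m crank '[[0,0,-0.05,0,0,0],[-0.01,0,-0.2,0,0,0],[-0.03,0,-0.4,0,0,0],[-0.03,0,-0.54,0,0,0],[-0.03,0,-0.54,0,0,0]]'; python3 w.py x
cat > tilt.py <<'E'
from h import *
# knob vs ball image centres for the weight nearest the gripper: bright ball blob / dark knob blob
im=cv2.imread(f"pics/{sys.argv[1]}.png",0)
m=[d for d in optics.masks_of('wrist','weight_1')]
for d in m:
    if abs(d['box'][0]-277)<40 and 120<d['box'][1]<250:
        v,u=np.nonzero(d['mask']&(im<60));v2,u2=np.nonzero(d['mask']);print("box",np.round(d['box'],1),"knob",u.mean().round(1),v.mean().round(1),v.min(),v.max(),"all rows",v2.min(),v2.max(),"cols",u2.min(),u2.max())
E
python3 tilt.py x
```

```text
time: 57.85
tool_pos: [590.8, -259.0, 63.9]
eef_rot: [-0.133, -3.137, -0.001]
wrist_force: [-0.3, -1.3, -0.1]
width: 40.1
time: 58.48
tool_pos: [602.6, -261.2, 232.0]
eef_rot: [0.133, 3.131, -0.007]
wrist_force: [-0.1, -0.7, -0.5]
width: 46.7
t 58.48 tcp [ 602.6 -261.2  232. ] F [-0.1 -0.7 -0.5] w 46.7 J [-0.51  0.38  1.24 -0.    1.52 -2.  ]
mask [ 595. -258.   35.] knob [ 596.8 -261.5   70. ] 509 0.92
mask [623. -13.  35.] knob [620.5 -16.9  70. ] 461 0.87
mask [613. -91.  35.] knob [610.3 -96.6  70. ] 472 0.84
mask [ 603. -178.   35.] knob [ 602.2 -179.2   70. ] 467 0.82
pin [ 596.2 -259.4   28. ] 0.93
pin [ 602.7 -177.    28. ] 0.87
pin [612.  -90.7  28. ] 0.77
pin [618.1  -9.7  28. ] 0.68
box [277.4 182.2  43.   48.5] knob 274.8 188.4 160 206 all rows 160 206 cols 256 300
```

```bash
python3 -m crank '[[0,0.05,-0.15,0,0,0],[0,0.15,-0.29,0,0,0],[-0.1,0.3,-0.3,0,0,0],[-0.2,0.45,-0.3,0,0,0],[-0.3,0.6,-0.3,0,0,0],[-0.4,0.77,-0.3,0,0,0],[-0.41,0.775,-0.3,0,0,0],[-0.41,0.775,-0.3,0,0,0]]' -1 20
python3 - <<'E'
from h import *
st()
D={}
for c in("top","scene","wrist"):
    snap(c,"y_"+c)
    for l in("lid_edge","keeper","loop_bar","lever_tip","lever_pivot"): D[c,l]=[(np.round(d['uv'],1),round(d['p'],2)) for d in optics.pinpoint(c,l)][:2]
for k,v in D.items(): print(k,[(a.tolist(),b) for a,b in v])
for l in("lid_edge","keeper","loop_bar","lever_tip","lever_pivot"):
    for a,b in(("top","scene"),("wrist","scene")):
        if D[a,l] and D[b,l] and "wrist" not in(a,): print(l,a,tri((a,D[a,l][0][0]),(b,D[b,l][0][0])).round())
        elif D[a,l] and D[b,l]: print(l,a,tri((a,D[a,l][0][0]),(b,D[b,l][0][0])).round())
E
```

```text
time: 59.68
tool_pos: [742.4, -38.9, 314.5]
eef_rot: [-0.132, -3.135, 0.001]
wrist_force: [-0.2, -0.0, 0.1]
width: 0.7
t 59.67 tcp [742.4 -38.9 314.5] F [-0.2 -0.   0.1] w 0.7 J [-0.15  0.53  0.79 -0.    1.83 -1.63]
('top', 'lid_edge') [([323.5, 164.3], 0.68), ([365.7, 166.6], 0.36)]
('top', 'keeper') [([366.9, 169.6], 0.84)]
('top', 'loop_bar') [([359.8, 241.3], 0.46), ([221.6, 179.0], 0.29)]
('top', 'lever_tip') [([358.9, 242.5], 0.6)]
('top', 'lever_pivot') [([358.2, 247.0], 0.95)]
('scene', 'lid_edge') [([341.5, 169.7], 0.85), ([358.1, 226.3], 0.48)]
('scene', 'keeper') [([374.5, 190.3], 0.77), ([354.0, 260.6], 0.58)]
('scene', 'loop_bar') [([329.8, 227.6], 0.67)]
('scene', 'lever_tip') [([327.9, 233.7], 0.89), ([381.9, 277.7], 0.35)]
('scene', 'lever_pivot') [([323.1, 257.5], 0.96), ([229.5, 275.0], 0.57)]
('wrist', 'lid_edge') [([261.9, 180.0], 0.78)]
('wrist', 'keeper') [([166.2, 180.1], 0.67)]
('wrist', 'loop_bar') []
('wrist', 'lever_tip') [([173.3, 11.4], 0.67)]
('wrist', 'lever_pivot') [([195.8, 25.8], 0.75)]
lid_edge top [711. -44. 196.]
lid_edge wrist [716. -46. 194.]
keeper top [ 697. -150.  199.]
keeper wrist [ 708. -148.  190.]
loop_bar top [ 525. -132.  201.]
lever_tip top [ 523. -131.  181.]
lever_tip wrist [ 525. -132.  180.]
lever_pivot top [ 515. -137.  103.]
lever_pivot wrist [ 516. -128.   94.]
```

```bash
python3 -m crank '[[0,0,0.15,0,0,0],[0,0,0.3,0,0,0],[0,0,0.4,0,0,0],[0,0,0.46,0,0,0],[0,0,0.46,0,0,0]]'; python3 -m crank '[[0.04,0,0,0,0,0],[0.07,0,0,0,0,0],[0.1,0,0,0,0,0],[0.13,0,0,0,0,0],[0.16,0,0,0,0,0],[0.19,0,0,0,0,0],[0.22,0,0,0,0,0],[0.25,0,0,0,0,0]]'; python3 -c "
from h import *
st()"
```

```text
time: 61.2
tool_pos: [741.8, -38.5, 176.7]
eef_rot: [-0.133, -3.135, -0.001]
wrist_force: [0.2, 0.1, -0.4]
width: 0.4
time: 62.2
tool_pos: [671.5, -32.0, 186.9]
eef_rot: [0.132, 3.124, 0.0]
wrist_force: [-1.8, 0.5, 18.9]
width: 0.5
t 62.2 tcp [671.5 -32.  186.9] F [-1.8  0.5 18.9] w 0.5 J [-0.15  0.41  1.29  0.    1.42 -1.64]
```

Run:
```python
from h import *
snap("scene","z1",(200,480,100,330),1.6);snap("wrist","z2",None,.876)
a=cv2.imread("pics/z1.png");b=cv2.imread("pics/z2.png");print(a.shape,b.shape)
b=cv2.resize(b,(int(b.shape[1]*.6*1.0),a.shape[0]));cv2.imwrite("pics/z.png",np.hstack([a,b]))
```

```text
(368, 448, 3) (368, 491, 3)
```

View pics/z.png

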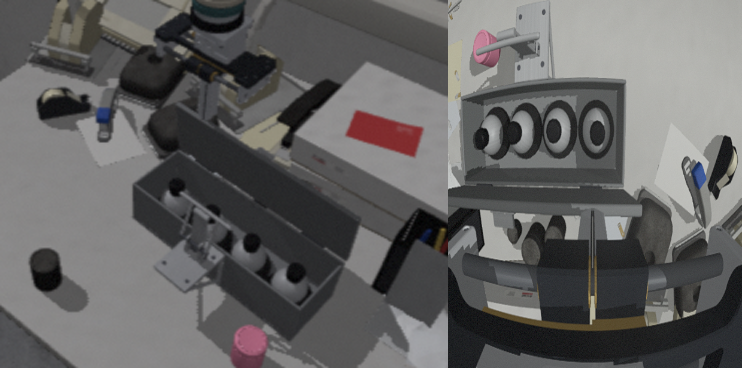

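```bash
python3 -m crank '[[0.02,0,-0.02,0,0,0],[0.05,0,-0.03,0,0,0],[0.08,0,-0.03,0,0,0],[0.11,0,-0.03,0,0,0],[0.14,0,-0.03,0,0,0],[0.17,0,-0.03,0,0,0]]'; python3 -m crank '[[0.03,0,0,0,0,0],[0.06,0,0,0,0,0],[0.09,0,0,0,0,0],[0.12,0,0,0,0,0],[0.15,0,0,0,0,0]]'; python3 -c "
from h import *
st()
for l in ('lid_edge','keeper'): 
  for c in('scene','top'):
    optics.snapshot(c);print(l,c,[(np.round(d['uv']).tolist(),round(d['p'],2)) for d in optics.pinpoint(c,l)][:2])"
```

```text
time: 63.05
tool_pos: [616.5, -28.0, 187.3]
eef_rot: [-0.133, -3.138, -0.0]
wrist_force: [0.6, 0.4, -0.3]
width: 0.7
time: 63.68
tool_pos: [571.9, -24.2, 187.7]
eef_rot: [0.133, 3.139, 0.0]
wrist_force: [0.5, 0.0, 0.0]
width: 0.6
t 63.67 tcp [571.9 -24.2 187.7] F [0.5 0.  0. ] w 0.6 J [-0.16  0.27  1.5   0.    1.37 -1.65]
lid_edge scene [([327.0, 178.0], 0.77), ([343.0, 259.0], 0.35)]
lid_edge top []
keeper scene [([361.0, 199.0], 0.62), ([323.0, 255.0], 0.36)]
keeper top [([358.0, 248.0], 0.61), ([364.0, 190.0], 0.49)]
```

```bash
python3 -m crank '[[0,0,0,0,0,0],[0,0,0,0,0,0],[0,0,0,0,0,0],[0,0,0,0,0,0]]'; python3 -c "
from h import *
st();print(tri(('top',(364,190)),('scene',(361,199))).round())
c='scene';optics.snapshot(c)
for l in ('lid_edge','keeper'): 
    print(l,c,[(np.round(d['uv']).tolist(),round(d['p'],2)) for d in optics.pinpoint(c,l)][:2])
cx,cy,ps=605.5,-139.5,-.09
for th in(1.8,1.6,1.4,1.2,1.0,.8,.6,0):
    X=58-116*np.cos(th);Z=92.5+116*np.sin(th)
    P=lambda X,Y,Z:np.array([cx+X*np.cos(ps)-Y*np.sin(ps),cy+X*np.sin(ps)+Y*np.cos(ps),Z])
    print(th,'edge',proj('scene',P(X,100,Z)).round(),'keeper',proj('scene',P(58-108*np.cos(th)+9*np.sin(th),0,92.5+108*np.sin(th)+9*np.cos(th))).round())"
```

```text
time: 64.58
tool_pos: [572.5, -24.3, 187.6]
eef_rot: [-0.133, -3.139, -0.0]
wrist_force: [0.7, 0.4, 0.4]
width: 0.6
t 64.58 tcp [572.5 -24.3 187.6] F [0.7 0.4 0.4] w 0.6 J [-0.16  0.27  1.5   0.    1.37 -1.65]
[ 646. -141.  203.]
lid_edge scene [([327.0, 180.0], 0.61), ([345.0, 259.0], 0.33)]
keeper scene [([360.0, 199.0], 0.94)]
1.8 edge [340. 170.] keeper [374. 191.]
1.6 edge [335. 174.] keeper [369. 194.]
1.4 edge [329. 179.] keeper [363. 199.]
1.2 edge [323. 185.] keeper [358. 204.]
1.0 edge [317. 192.] keeper [352. 211.]
0.8 edge [312. 200.] keeper [347. 218.]
0.6 edge [307. 208.] keeper [342. 226.]
0 edge [301. 229.] keeper [333. 247.]
```

```bash
python3 -m crank '[[0,0,-0.18,0,0,0],[-0.1,0,-0.2,0,0,0],[-0.25,0,-0.2,0,0,0],[-0.4,0,-0.2,0,0,0],[-0.42,0,-0.2,0,0,0],[-0.42,0,-0.1,0,0,0],[-0.42,0,0.07,0,0,0],[-0.42,0,0.07,0,0,0],[-0.42,0,0.07,0,0,0]]'; python3 -m crank '[[0.04,0,0,0,0,0],[0.08,0,0,0,0,0],[0.11,0,0,0,0,0],[0.14,0,-0.01,0,0,0],[0.17,0,-0.01,0,0,0],[0.2,0,-0.01,0,0,0],[0.23,0,-0.01,0,0,0],[0.26,0,-0.01,0,0,0],[0.3,0,-0.01,0,0,0]]'; python3 -c "
from h import *
st()
c='scene';optics.snapshot(c)
for l in ('lid_edge','keeper'): 
    print(l,c,[(np.round(d['uv']).tolist(),round(d['p'],2)) for d in optics.pinpoint(c,l)][:2])"
```

```text
time: 65.85
tool_pos: [698.6, -35.0, 168.7]
eef_rot: [0.133, 3.136, -0.0]
wrist_force: [-0.8, 0.0, 0.6]
width: 0.3
time: 66.97
tool_pos: [607.6, -27.3, 169.5]
eef_rot: [-0.133, -3.138, -0.0]
wrist_force: [0.0, 0.9, -0.0]
width: 0.5
t 66.97 tcp [607.6 -27.3 169.5] F [ 0.   0.9 -0. ] w 0.5 J [-0.16  0.33  1.46  0.    1.35 -1.65]
lid_edge scene [([310.0, 199.0], 0.96)]
keeper scene [([344.0, 218.0], 0.73), ([321.0, 254.0], 0.49)]
```

```bash
python3 -m crank '[[0,0,-0.1,0,0,0],[0,0,-0.25,0,0,0],[0.1,-0.1,-0.35,0,0,0],[0.25,-0.25,-0.35,0,0,0],[0.4,-0.38,-0.35,0,0,0],[0.4,-0.38,-0.35,0,0,0],[0.4,-0.38,-0.35,0,0,0],[0.4,-0.38,-0.35,0,0,0]]' 0.32; python3 -c "
from h import *
st()
for c in('scene','top','wrist'):
  optics.snapshot(c)
  for l in ('lid_edge','keeper','loop_bar','lever_tip'): 
    print(l,c,[(np.round(d['uv']).tolist(),round(d['p'],2)) for d in optics.pinpoint(c,l)][:2])
rel(495,-131,260,1.481);rel(495,-131,183,1.481)"
```

```text
time: 68.12
tool_pos: [480.4, -130.2, 274.4]
eef_rot: [0.131, 3.139, 0.001]
wrist_force: [-0.1, 1.3, 0.5]
width: 61.6
t 68.12 tcp [ 480.4 -130.2  274.4] F [-0.1  1.3  0.5] w 61.6 J [-0.41  0.12  1.49  0.    1.53 -1.89]
lid_edge scene [([243.0, 170.0], 0.72), ([299.0, 229.0], 0.56)]
keeper scene [([333.0, 241.0], 0.86)]
loop_bar scene [([326.0, 227.0], 0.47)]
lever_tip scene [([329.0, 232.0], 0.95), ([358.0, 226.0], 0.54)]
lid_edge top [([314.0, 231.0], 0.7)]
keeper top [([356.0, 232.0], 0.57)]
loop_bar top [([279.0, 299.0], 0.63)]
lever_tip top []
lid_edge wrist [([357.0, 250.0], 0.68)]
keeper wrist [([276.0, 263.0], 0.59)]
loop_bar wrist [([278.0, 262.0], 0.86)]
lever_tip wrist [([280.0, 254.0], 0.7)]
rel [-0.0529, 0.0039, 0.0489, 0.0, 0.0, 0.0016] t 68.88
rel [-0.0529, 0.0038, 0.3056, 0.0, 0.0, 0.0016] t 68.88
```

```bash
python3 -m crank '[[0,0.15,0,0,0,0],[-0.1,0.34,0,0,0,0],[-0.27,0.34,0.1,0,0,0],[-0.28,0.34,0.3,0,0,0],[-0.28,0.34,0.45,0,0,0],[-0.28,0.34,0.53,0,0,0],[-0.28,0.34,0.55,0,0,0],[-0.28,0.34,0.565,0,0,0]]'; python3 -m crank '[[0,0,0.008,0,0,0],[0,0,0.016,0,0,0],[0,0,0.022,0,0,0],[0,0,0.022,0,0,0]]';python3 -c "
from h import *
st()"
```

```text
time: 69.88
tool_pos: [572.2, -36.5, 105.8]
eef_rot: [0.133, 3.137, -0.0]
wrist_force: [0.8, -0.4, 1.0]
width: 62.1
time: 70.38
tool_pos: [571.4, -36.2, 98.7]
eef_rot: [0.133, 3.139, 0.0]
wrist_force: [-0.5, 0.8, -0.5]
width: 62.0
t 70.38 tcp [571.4 -36.2  98.7] F [-0.5  0.8 -0.5] w 62.0 J [-0.18  0.33  1.65  0.    1.16 -1.67]
```

Run:
```python
from h import *
snap("scene","z1",(230,430,130,330),1.9);snap("wrist","z2",(80,480,20,400),1)
a=cv2.imread("pics/z1.png");b=cv2.imread("pics/z2.png");print(a.shape,b.shape)
cv2.imwrite("pics/zz.png",np.hstack([a,b]))
```

```text
(380, 380, 3) (380, 400, 3)
```

View pics/zz.png

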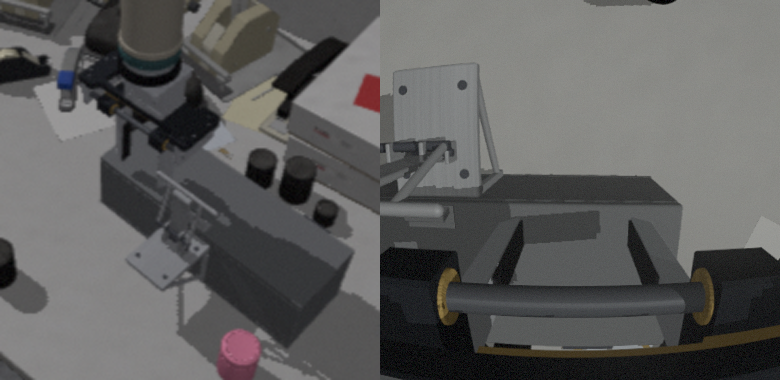

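```bash
python3 -m crank '[[0,0,0.005,0,0,0],[0,0,0.01,0,0,0],[0,0,0.01,0,0,0],[0,0,0.01,0,0,0]]'; python3 -c "
from h import *
st()"
```

```text
time: 70.97
tool_pos: [571.5, -36.2, 95.5]
eef_rot: [-0.133, -3.139, -0.0]
wrist_force: [-0.1, -0.2, 0.1]
width: 62.0
t 70.97 tcp [571.5 -36.2  95.5] F [-0.1 -0.2  0.1] w 62.0 J [-0.18  0.34  1.65  0.    1.16 -1.67]
```

```bash
python3 -m crank '[[0,0,0.004,0,0,0],[0,0,0.008,0,0,0],[0,0,0.012,0,0,0],[0,0,0.015,0,0,0],[0,0,0.015,0,0,0]]'; python3 -c "
from h import *
st()"
```

```text
time: 71.6
tool_pos: [571.4, -36.2, 90.9]
eef_rot: [-0.133, -3.139, -0.0]
wrist_force: [0.4, -0.1, -0.2]
width: 62.0
t 71.6 tcp [571.4 -36.2  90.9] F [ 0.4 -0.1 -0.2] w 62.0 J [-0.18  0.34  1.66  0.    1.15 -1.67]
```

```bash
python3 -m crank '[[0,0,0.004,0,0,0],[0,0,0.008,0,0,0],[0,0,0.012,0,0,0],[0,0,0.015,0,0,0],[0,0,0.015,0,0,0]]'; python3 -c "
from h import *
st();s=observe();t=np.array(s['tool_pos'])
for z in(0,10,20):
  for y in(-31,31): print(z,y,proj('wrist',t+[0,y,z]).round(1))
P=lambda X,Y,Z:np.array([605.5+X*.996+Y*.09,-139.5-X*.09+Y*.996,Z])
print('rim corner',proj('wrist',P(-58,170,101.5)).round(1),proj('wrist',P(58,170,101.5)).round(1))"
```

```text
time: 72.22
tool_pos: [571.4, -36.2, 86.5]
eef_rot: [-0.133, -3.139, -0.0]
wrist_force: [0.3, 0.4, 0.6]
width: 61.8
t 72.22 tcp [571.4 -36.2  86.5] F [0.3 0.4 0.6] w 61.8 J [-0.18  0.34  1.66  0.    1.14 -1.67]
0 -31 [228.2 245.1]
0 31 [322.6 237.4]
10 -31 [226.  250.4]
10 31 [324.9 242.4]
20 -31 [223.7 256.1]
20 31 [327.3 247.8]
rim corner [389. 226.] [367.1 371.9]
```

```bash
python3 -m crank '[[0,0,0.004,0,0,0],[0,0,0.007,0,0,0],[0,0,0.01,0,0,0],[0,0,0.01,0,0,0]]'; python3 -m crank '[[0,0,0.004,0,0,0],[0,0,0.007,0,0,0],[0,0,0.01,0,0,0],[0,0,0.01,0,0,0]]'
```

```text
time: 72.72
tool_pos: [571.4, -36.2, 83.5]
eef_rot: [-0.133, -3.139, -0.0]
wrist_force: [0.3, -0.9, -0.7]
width: 61.9
time: 73.22
tool_pos: [571.5, -36.2, 80.7]
eef_rot: [0.133, 3.139, 0.0]
wrist_force: [-1.1, 0.2, 1.2]
width: 62.0
```

```bash
python3 -c "
from h import *
st();t=np.array(observe()['tool_pos'])
P=lambda X,Y,Z:np.array([605.5+X*.996+Y*.09,-139.5-X*.09+Y*.996,Z])
for z in(98.7,118,138):
  for y in(-31,31,-43,43): print(z,y,'scene zz px',((proj('scene',np.array([t[0],t[1]+y,z]))-[230,130])*1.9).round())
for th in(0,.1,.2):
  for Y in(100,170,-170): print(th,Y,'top',proj('top',P(58-116*np.cos(th),Y,97+116*np.sin(th))).round(),'zz',((proj('scene',P(58-116*np.cos(th),Y,101.5+116*np.sin(th)))-[230,130])*1.9).round())
print('back L',((proj('scene',P(58,170,101.5))-[230,130])*1.9).round())
for c in('scene','top'):
  optics.snapshot(c);print([(np.round(d['uv']).tolist(),round(d['p'],2)) for d in optics.pinpoint(c,'lid_edge')][:2])"
```

```text
t 73.22 tcp [571.5 -36.2  80.7] F [-1.1  0.2  1.2] w 62.0 J [-0.18  0.35  1.67  0.    1.12 -1.67]
98.7 -31 scene zz px [161. 190.]
98.7 31 scene zz px [125. 168.]
98.7 -43 scene zz px [168. 195.]
98.7 43 scene zz px [118. 164.]
118 -31 scene zz px [162. 181.]
118 31 scene zz px [125. 159.]
118 -43 scene zz px [169. 186.]
118 43 scene zz px [118. 155.]
138 -31 scene zz px [163. 171.]
138 31 scene zz px [125. 149.]
138 -43 scene zz px [170. 176.]
138 43 scene zz px [118. 145.]
0 100 top [317. 232.] zz [135. 184.]
0 170 top [291. 229.] zz [ 99. 156.]
0 -170 top [421. 241.] zz [302. 307.]
0.1 100 top [318. 231.] zz [136. 178.]
0.1 170 top [291. 229.] zz [ 99. 151.]
0.1 -170 top [423. 240.] zz [305. 302.]
0.2 100 top [318. 230.] zz [137. 172.]
0.2 170 top [291. 227.] zz [100. 144.]
0.2 -170 top [424. 239.] zz [307. 296.]
back L [154. 115.]
[([299.0, 229.0], 0.83)]
[]
```

```bash
python3 -m crank '[[0,0,0.004,0,0,0],[0,0,0.007,0,0,0],[0,0,0.01,0,0,0],[0,0,0.01,0,0,0]]'; python3 -m crank '[[0,0,0.004,0,0,0],[0,0,0.007,0,0,0],[0,0,0.01,0,0,0],[0,0,0.01,0,0,0]]'
```

```text
time: 73.92
tool_pos: [571.6, -36.3, 80.4]
eef_rot: [0.133, 3.137, -0.0]
wrist_force: [-5.2, 0.4, 16.1]
width: 62.3
time: 74.42
tool_pos: [571.7, -36.3, 80.2]
eef_rot: [0.133, 3.136, -0.001]
wrist_force: [-7.9, 0.5, 30.7]
width: 62.3
```

```bash
python3 -m crank '[[0,0,-0.15,0,0,0],[0,0,-0.35,0,0,0],[0,0,-0.55,0,0,0],[0.1,-0.1,-0.7,0,0,0],[0.26,-0.25,-0.7,0,0,0],[0.29,-0.34,-0.7,0,0,0],[0.29,-0.34,-0.7,0,0,0],[0.29,-0.34,-0.5,0,0,0],[0.29,-0.34,-0.3,0,0,0],[0.29,-0.34,-0.29,0,0,0],[0.29,-0.34,-0.29,0,0,0]]' 0.36; python3 -c "
from h import *
st();rel(485,-131.3,160,1.481)
o=optics.snapshot('wrist');
for l in('loop_bar','lever_tip','keeper'):print(l,[(np.round(d['uv']).tolist(),onz('wrist',d['uv'],dict(loop_bar=195,lever_tip=183,keeper=101.5)[l]).round(),round(d['p'],2)) for d in optics.pinpoint('wrist',l)][:3])"
```

```text
time: 75.8
tool_pos: [478.0, -130.5, 163.0]
eef_rot: [0.132, 3.136, -0.001]
wrist_force: [1.3, -0.4, 0.9]
width: 63.9
t 75.8 tcp [ 478.  -130.5  163. ] F [ 1.3 -0.4  0.9] w 63.9 J [-0.41  0.17  1.7   0.    1.27 -1.89]
rel [-0.0235, -0.0007, 0.01, -0.0001, 0.0007, 0.0018] t 75.8
loop_bar []
lever_tip [([280.0, 319.0], array([ 526., -132.,  183.]), 0.8)]
keeper []
```

```bash
python3 -m crank '[[-0.04,0,0,0,0,0],[-0.08,0,0,0,0,0],[-0.12,0,0,0,0,0],[-0.15,0,0.01,0,0,0],[-0.18,0,0.02,0,0,0],[-0.21,0,0.03,0,0,0],[-0.24,0,0.05,0,0,0],[-0.27,0,0.07,0,0,0],[-0.29,0,0.08,0,0,0],[-0.29,0,0.08,0,0,0]]'; python3 -c "
from h import *
st();I=optics.camera_info('wrist')
o=snap('wrist','aa')
for l in('loop_bar','lever_tip','keeper'):print(l,[(np.round(d['uv']).tolist(),onz('wrist',d['uv'],dict(loop_bar=105,lever_tip=183,keeper=101.5)[l],I).round(),round(d['p'],2)) for d in optics.pinpoint('wrist',l)][:3])
for c in('scene','top'):
  optics.snapshot(c)
  for l in('loop_bar','lever_tip','keeper'):print(c,l,[(np.round(d['uv']).tolist(),round(d['p'],2)) for d in optics.pinpoint(c,l)][:2])
P=lambda X,Y,Z:np.array([605.5+X*.996+Y*.09,-139.5-X*.09+Y*.996,Z])
for n,X in(('bar up',P(-80,0,192)),('bar hooked',P(-40,0,106)),('tip',P(-85,0,186))):print(n,proj('scene',X).round(),proj('top',X).round())"
```

```text
time: 77.25
tool_pos: [563.0, -137.8, 137.1]
eef_rot: [-0.133, -3.138, -0.0]
wrist_force: [0.4, -0.4, -0.2]
width: 64.1
t 77.25 tcp [ 563.  -137.8  137.1] F [ 0.4 -0.4 -0.2] w 64.1 J [-0.36  0.31  1.57  0.    1.26 -1.85]
loop_bar [([277.0, 239.0], array([ 572., -137.,  105.]), 0.76)]
lever_tip []
keeper [([277.0, 224.0], array([ 561., -136.,  102.]), 0.85)]
scene loop_bar [([337.0, 241.0], 0.39)]
scene lever_tip [([328.0, 232.0], 0.57)]
scene keeper [([331.0, 242.0], 0.8), ([323.0, 252.0], 0.31)]
top loop_bar [([357.0, 227.0], 0.43)]
top lever_tip [([361.0, 242.0], 0.7)]
top keeper [([356.0, 231.0], 0.56)]
bar up [328. 230.] [361. 240.]
bar hooked [336. 243.] [357. 228.]
tip [326. 233.] [360. 242.]
```

```bash
python3 -m crank '[[0,0,-0.1,0,0,0],[0,0,-0.2,0,0,0],[0,0,-0.2,0,0,0]]'; python3 -m crank '[[0,0.006,0,0,0,0],[0,0.006,0,0,0,0],[0,0.006,0,0,0,0],[0,0.006,0,0,0,0],[0,0.006,0.1,0,0,0],[0,0.006,0.19,0,0,0],[0,0.006,0.19,0,0,0]]' -1; python3 -m crank '[[0.06,0.006,0,0,0,0],[0.1,0.006,0,0,0,0],[0.13,0.006,0,0,0,0],[0.16,0.006,0,0,0,0],[0.19,0.006,0,0,0,0],[0.22,0.006,0,0,0,0],[0.22,0.006,0,0,0,0]]'
```

```text
time: 78.22
tool_pos: [564.4, -138.5, 199.9]
eef_rot: [0.133, 3.134, -0.002]
wrist_force: [0.4, 0.3, -0.0]
width: 63.8
time: 79.1
tool_pos: [561.3, -135.5, 138.5]
eef_rot: [-0.133, -3.134, -0.003]
wrist_force: [0.3, 0.4, -0.2]
width: 0.6
time: 79.97
tool_pos: [496.3, -128.6, 140.5]
eef_rot: [-0.133, -3.138, -0.0]
wrist_force: [0.5, 0.8, -0.5]
width: 0.8
```

```bash
python3 -m crank '[[0.03,0,0,0,0,0],[0.06,0,0,0,0,0],[0.09,0,0,0,0,0],[0.12,0,0,0,0,0],[0.12,0,0,0,0,0]]'; python3 -c "
from h import *
st();I=optics.camera_info('wrist')
P=lambda X,Y,Z:np.array([605.5+X*.996+Y*.09,-139.5-X*.09+Y*.996,Z])
for c in('scene','top','wrist'):
  snap(c,'bb_'+c)
  for l in('loop_bar','lever_tip','keeper'):print(c,l,[(np.round(d['uv']).tolist(),round(d['p'],2)) for d in optics.pinpoint(c,l)][:2])
for th in(1.6,1.2,1.0,.8,.6,.4,0):
  X=P(-91-85*np.cos(th)+5*np.sin(th),0,101.5+85*np.sin(th)+5*np.cos(th));print(th,X.round(),proj('scene',X).round(),proj('top',X).round(),proj('wrist',X,I).round())"
```

```text
time: 80.6
tool_pos: [460.2, -125.4, 140.6]
eef_rot: [-0.133, -3.138, -0.0]
wrist_force: [-0.3, -0.4, -0.2]
width: 0.8
t 80.6 tcp [ 460.2 -125.4  140.6] F [-0.3 -0.4 -0.2] w 0.8 J [-0.41  0.16  1.77 -0.    1.21 -1.9 ]
scene loop_bar [([332.0, 241.0], 0.41)]
scene lever_tip [([305.0, 256.0], 0.62)]
scene keeper [([332.0, 244.0], 0.78)]
top loop_bar [([356.0, 229.0], 0.45)]
top lever_tip [([355.0, 232.0], 0.51), ([354.0, 232.0], 0.3)]
top keeper [([356.0, 234.0], 0.98)]
wrist loop_bar []
wrist lever_tip [([278.0, 244.0], 0.45)]
wrist keeper [([272.0, 340.0], 0.67)]
1.6 [ 522. -132.  186.] [327. 233.] [360. 242.] [273. 363.]
1.2 [ 489. -129.  183.] [317. 242.] [359. 256.] [273. 314.]
1.0 [ 473. -128.  176.] [312. 248.] [358. 262.] [274. 284.]
0.8 [ 459. -126.  166.] [308. 254.] [357. 268.] [274. 255.]
0.6 [ 448. -125.  154.] [304. 261.] [356. 273.] [274. 229.]
0.4 [ 439. -124.  139.] [301. 267.] [355. 277.] [274. 209.]
0 [ 430. -124.  106.] [298. 277.] [353. 281.] [274. 187.]
```

```bash
python3 -m crank '[[0,0,0.03,0,0,0],[0.01,0,0.06,0,0,0],[0.02,0,0.09,0,0,0],[0.03,0,0.12,0,0,0],[0.03,0,0.14,0,0,0],[0.03,0,0.16,0,0,0],[0.03,0,0.175,0,0,0],[0.03,0,0.175,0,0,0]]'; python3 -c "
from h import *
st()"
```

```text
time: 82.2
tool_pos: [452.4, -124.8, 87.7]
eef_rot: [-0.133, -3.138, -0.001]
wrist_force: [-0.3, -0.9, -0.1]
width: 0.6
t 82.2 tcp [ 452.4 -124.8   87.7] F [-0.3 -0.9 -0.1] w 0.6 J [-0.42  0.2   1.87  0.    1.07 -1.9 ]
```

```bash
python3 -m crank '[[0,0,0.005,0,0,0],[0,0,0.01,0,0,0],[0,0,0.015,0,0,0],[0,0,0.018,0,0,0],[0,0,0.018,0,0,0]]'; python3 -m crank '[[0,0,0.005,0,0,0],[0,0,0.01,0,0,0],[0,0,0.01,0,0,0]]'
```

```text
time: 82.82
tool_pos: [452.9, -125.0, 85.1]
eef_rot: [0.133, 3.137, -0.001]
wrist_force: [-4.2, 2.3, 16.1]
width: 0.9
time: 83.2
tool_pos: [453.0, -125.1, 84.6]
eef_rot: [0.132, 3.136, -0.002]
wrist_force: [-8.7, 3.2, 33.6]
width: 0.5
```

```bash
python3 -m crank '[[0,0,-0.1,0,0,0],[0,0,-0.3,0,0,0],[0,0,-0.5,0,0,0],[0.1,0,-0.7,0,0,0],[0.3,0,-0.75,0,0,0],[0.4,0,-0.75,0,0,0],[0.4,0,-0.75,0,0,0],[0.4,0,-0.75,0,0,0]]'
python3 - <<'E'
from h import *
st();I=optics.camera_info('wrist')
P=lambda X,Y,Z:np.array([605.5+X*.996+Y*.09,-139.5-X*.09+Y*.996,Z])
for c in('scene','top','wrist'):
  snap(c,'cc_'+c)
  for l in('loop_bar','lever_tip','keeper','can','lid_edge'):print(c,l,[(np.round(d['uv']).tolist(),round(d['p'],2)) for d in optics.pinpoint(c,l)][:3])
for n,X in(('bar',P(-40,0,106)),('keep',P(-48,0,101.5)),('tip0',P(-176,0,106.5)),('tip.3',P(-172,0,131)),('can',np.array([380,60,0])),('canTop',np.array([380,60,58]))):print(n,proj('scene',X).round(),proj('top',X).round(),proj('wrist',X,I).round())
a=cv2.resize(cv2.imread("pics/cc_scene.png")[180:340,160:420],None,fx=1.5,fy=1.875);b=cv2.resize(cv2.imread("pics/cc_wrist.png")[130:400,150:450],(390,300));cv2.imwrite("pics/cc.png",np.hstack([a,b]))
E
```

```text
time: 84.2
tool_pos: [333.7, -115.0, 304.6]
eef_rot: [0.133, 3.138, -0.0]
wrist_force: [-0.1, -0.7, -0.0]
width: 0.5
t 84.2 tcp [ 333.7 -115.   304.6] F [-0.1 -0.7 -0. ] w 0.5 J [-0.53 -0.12  1.66  0.    1.6  -2.02]
scene loop_bar [([333.0, 243.0], 0.44)]
scene lever_tip [([299.0, 275.0], 0.85), ([299.0, 229.0], 0.36)]
scene keeper [([334.0, 244.0], 0.74)]
scene can [([352.0, 322.0], 0.97), ([231.0, 278.0], 0.62)]
scene lid_edge [([299.0, 227.0], 0.64)]
top loop_bar [([356.0, 231.0], 0.44)]
top lever_tip [([352.0, 279.0], 0.75), ([190.0, 189.0], 0.32), ([316.0, 234.0], 0.19)]
top keeper [([355.0, 230.0], 0.59)]
top can [([399.0, 270.0], 0.59), ([280.0, 302.0], 0.52)]
top lid_edge [([316.0, 232.0], 0.84)]
wrist loop_bar []
wrist lever_tip []
wrist keeper [([272.0, 343.0], 0.69)]
wrist can [([195.0, 266.0], 0.95), ([382.0, 197.0], 0.88), ([487.0, 331.0], 0.4)]
wrist lid_edge []
bar [336. 243.] [357. 228.] [274. 345.]
keep [334. 246.] [356. 231.] [274. 339.]
tip0 [298. 277.] [353. 281.] [275. 262.]
tip.3 [300. 270.] [355. 279.] [275. 273.]
can [230. 274.] [281. 300.] [384. 198.]
canTop [228. 261.] [281. 300.] [396. 206.]
```

View pics/cc.png

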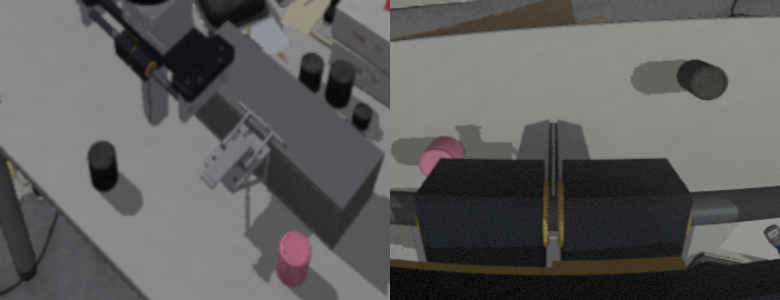

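The last picture shows the lid shut, the loop over the keeper, the lever flat and the can standing on the desk. The robot is clear of everything, so I am handing in.

```bash
python3 -c "
from h import *
arm.close_job();st()"
```

```text
the job is handed in; nothing more can be done
the job is handed in; nothing more can be done
```

The job is done and handed in at about 84 s. The black can stands on the desk and all four paperweights are in their own ring cups. The lid is shut, the loop is hooked over the keeper, and the lever is pressed flat.

**Last checks:**
- **Latch and lid:** In the final pictures the detected lever tip, loop bar and keeper lie within about 3 pixels of where I computed them for the latched state. Pressing the lid met a hard stop at 16–31 N. Pressing the lever met one at 16–34 N, level with the flat position.
- **Can:** It stands upright at about (380, 60) mm, clear of everything.
- **Paperweights:** I last saw them at 58 s, before the lid closed; they cannot be seen under it. All four knobs were within about 4 mm of their cup centres.

**What went wrong or disagreed:**
- **Fingers shorter than reported:** The fingertips end about 20 mm short of the reported tool point. This explains the first grasp, which missed, and probably the one that dropped a weight on the way. That weight stayed upright on the desk and I picked it up again.
- **Tilted weight:** The weight in cup 1 sat tilted by about 0.25 rad, right at the limit. The first nudge changed nothing, and the second brought it upright.
- **Lid:** The first pull left it at about 1.35 rad because the fingers slid over its edge. A second, lower pull tipped it and it sank shut.

I did not aim at the tape dispenser, stapler or hole punch, and no move was meant to go near them. I did not measure their positions again at the end.

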